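# Wedge the counter gate shut, then date-stamp the parcels

## Task

The counter gate has lost its latch and swings in over the outgoing mat: swing it shut, then tap the wooden wedge under it from the counter side until it jams the gate tight, and leave it there. Then take the parcels in turn, largest first: press the labelled end square onto the sprung date stamp so that its pad goes well in (at least half-way), turn the parcel round and press the plain end the same way, and lay it flat, well onto the black mat and not on another parcel. Leave the coin tray and the steel weights where they stand.

Things in the scene. Friction and masses are not known exactly. Their poses are not given: they have to be found in the camera images.
- gate (a joint): the low oak gate on the left of the counter, a panel 226 mm wide, 22 mm thick, from 17 mm to 95 mm above the counter, on an upright hinge. Angle in rad: 0 = shut against its stop, grows as the free edge swings in over the counter (anticlockwise seen from above, towards -y), up to 1.2. It turns easily and stays where it is left until it is pushed
- gate_frame: the gate's two fixed oak posts: a round hinge post with a brass ball (142 mm tall) and a square stop post (120 mm). Origin on the hinge axis at counter level; the shut gate runs from here along this frame's -x, and its inner face (towards the counter and the parcels) looks to -y, 11 mm from the hinge line. The square stop post stands outside (+y) the free edge, so the outer face is backed there
- gate_hinge (a point): on the hinge axis, half-way up the gate (56 mm)
- gate_edge (a point): middle of the gate's free upright edge, 248 mm from the hinge axis, half-way up (56 mm); moves with the gate
- wedge: loose pale wooden wedge, 130 mm long, 36 mm wide, 110 g, lying on its flat underside. Origin at the centre of the underside; +x points to the thin end, which is at x = +65 mm and 5 mm thick; the top slopes up evenly to 25 mm thick at x = -25 mm; from there to x = -65 mm is a raised block, the heel, 40 mm tall
- wedge_heel (a point): centre of the wedge's heel (40 x 36 mm, 40 mm tall), 20 mm above the underside: grip it here across the 36 mm width. Same axes as the wedge. Driven in thin end first along the counter, the wedge first meets the gate's lower edge with the heel centre 56 mm short of the inner face and tightens within a few mm; a level push of 20 to 25 N, underside flat on the counter, jams it
- stamp (a joint): travel in m of the sprung pad of the date stamp, 0 at rest to 0.010 fully in; spring 0.6 N per mm
- stamp_face (a point): centre of the stamp's tan rubber pad face (40 mm wide, 32 mm tall, from 12 to 44 mm above the counter) on a steel bracket stand up to 67 mm tall on the right of the counter. +x points into the pad, the way it is to be pressed (horizontal); moves with the pad. The stand's foot starts 17 mm behind the face
- stamp_stand: the fixed steel stand that carries the sprung pad; origin at counter level below the resting pad face, same axes as the pad; 90 mm long, 80 mm wide
- mat_top (a point): centre of the top of the black rubber outgoing mat fixed on the counter: 160 mm along its x, 300 mm along its y, 3 mm thick
- parcel1_mid (a point): centre of the largest cardboard parcel, 110 x 60 x 55 mm (x, y, z), about 0.32 kg, rigid; long axis x, z up. The +x end is the labelled end: a white label lies on the top next to it. Absent on some days (None throughout)
- parcel1: the same largest parcel, origin at the centre of its underside
- parcel2_mid (a point): centre of the middle cardboard parcel, 95 x 52 x 50 mm (x, y, z), about 0.24 kg, rigid; long axis x, z up. The +x end is the labelled end: a white label lies on the top next to it. Absent on some days (None throughout)
- parcel2: the same middle parcel, origin at the centre of its underside
- parcel3_mid (a point): centre of the smallest cardboard parcel, 80 x 44 x 45 mm (x, y, z), about 0.16 kg, rigid; long axis x, z up. The +x end is the labelled end: a white label lies on the top next to it. Absent on some days (None throughout)
- parcel3: the same smallest parcel, origin at the centre of its underside
- coin_tray: chrome coin tray, 140 x 90 x 20 mm, at the near right; leave alone
- weights: stack of steel parcel weights, 60 mm wide, 79 mm tall; leave alone
There are look-alikes about, which are no part of the job. What is shaped like the wedge but orange or yellow is not meant.

How it is judged:
On the way, in this order (a step that is already met when the one before it is completed fails the run):
1. the gate is swung shut (value of joint gate below 0.07 rad), for 0.2 s.
2. the wedge is jammed under the shut gate and let go (y of wedge_heel in the frame of gate_frame below -0.02 m and value of joint gate below 0.07 rad and contact force between wedge and gate_frame above 3 N and contact force between the fingers and wedge below 0.1 N and linear speed of wedge below 0.01 m/s), for 0.4 s.
3. the largest parcel's labelled end is pressed square on the stamp (contact force between parcel1 and stamp_stand above 2.3 N and x of stamp_face in the frame of parcel1_mid above 0.043 m and distance between stamp_face and parcel1_mid below 0.067 m and angle between the x axis of parcel1_mid and the x axis of stamp_face, either way round below 0.25 rad), for 0.1 s.
4. the largest parcel's plain end is pressed square on the stamp (contact force between parcel1 and stamp_stand above 2.3 N and x of stamp_face in the frame of parcel1_mid below -0.043 m and distance between stamp_face and parcel1_mid below 0.067 m and angle between the x axis of parcel1_mid and the x axis of stamp_face, either way round below 0.25 rad), for 0.1 s.
5. the middle parcel's labelled end is pressed square on the stamp (contact force between parcel2 and stamp_stand above 2.3 N and x of stamp_face in the frame of parcel2_mid above 0.0355 m and distance between stamp_face and parcel2_mid below 0.0595 m and angle between the x axis of parcel2_mid and the x axis of stamp_face, either way round below 0.25 rad), for 0.1 s.
6. the middle parcel's plain end is pressed square on the stamp (contact force between parcel2 and stamp_stand above 2.3 N and x of stamp_face in the frame of parcel2_mid below -0.0355 m and distance between stamp_face and parcel2_mid below 0.0595 m and angle between the x axis of parcel2_mid and the x axis of stamp_face, either way round below 0.25 rad), for 0.1 s.
7. the smallest parcel's labelled end is pressed square on the stamp (contact force between parcel3 and stamp_stand above 2.3 N and x of stamp_face in the frame of parcel3_mid above 0.028 m and distance between stamp_face and parcel3_mid below 0.052 m and angle between the x axis of parcel3_mid and the x axis of stamp_face, either way round below 0.25 rad), for 0.1 s.
8. the smallest parcel's plain end is pressed square on the stamp (contact force between parcel3 and stamp_stand above 2.3 N and x of stamp_face in the frame of parcel3_mid below -0.028 m and distance between stamp_face and parcel3_mid below 0.052 m and angle between the x axis of parcel3_mid and the x axis of stamp_face, either way round below 0.25 rad), for 0.1 s.
At the end, for the whole second after the job is handed in: Gate shut (within 0.07 rad), wedge bearing on it from the counter side with over 3 N; each parcel at rest directly on the mat, long axis level within 0.17 rad, centre 15 mm or more inside the mat's edges. A press counts at over 2.3 N (4 mm of pad travel) and within 0.25 rad of square (y of wedge_heel in the frame of gate_frame below -0.02 m and value of joint gate below 0.07 rad and contact force between wedge and gate_frame above 3 N and x of parcel1_mid in the frame of mat_top between -0.065 and 0.065 m and y of parcel1_mid in the frame of mat_top between -0.135 and 0.135 m and height (world z) of each of parcel1_mid, parcel2_mid, parcel3_mid below 0.042 m and angle between parcel1_mid's own x axis and vertical between 1.4 and 1.74 rad and linear speed of each of parcel1, parcel2, parcel3 below 0.02 m/s and x of parcel2_mid in the frame of mat_top between -0.065 and 0.065 m and y of parcel2_mid in the frame of mat_top between -0.135 and 0.135 m and angle between parcel2_mid's own x axis and vertical between 1.4 and 1.74 rad and x of parcel3_mid in the frame of mat_top between -0.065 and 0.065 m and y of parcel3_mid in the frame of mat_top between -0.135 and 0.135 m and angle between parcel3_mid's own x axis and vertical between 1.4 and 1.74 rad); the robot touches nothing.
It fails at once if the coin_tray is moved (distance of coin_tray from where it was at the start of the episode above 0.03 m).
It fails at once if the weights is moved (distance of weights from where it was at the start of the episode above 0.03 m).
Of parcel1, parcel2, parcel3 only 2 to 3 are there at a start; the rules pass over those that are not, and their reading is None.
At some moment in a run one of parcel1, parcel2, parcel3 may be knocked a few centimetres aside while the robot is not near it.
Once in a run the grip may slacken for a moment while it holds something.
It also fails if it takes over 210 s, if anything falls off the work surface, if the arm or the gripper's body presses on something with over 40 N, if the wrist force passes 120 N, or if a joint passes its speed limit or range.

## Robot

A 7-joint arm with a two-finger parallel gripper is mounted at the origin on the work surface. World frame = base frame: x ahead of the robot, y to its left, z up, the work surface at z = 0. Lengths are in m, angles in rad, forces in N, time in s.
With the tool pointing down it reaches from about 0.425 to 0.95 m from the base axis. Payload 4.7 kg.
Tool frame: the origin (TCP) lies midway between the tips of the shut fingers; the grasp point (between the pads) lies behind it (grip_depth is the z of the grasp point in the tool frame, in m); z points along the fingers, y is the line along which they close (so a half turn about z gives the same grasp; the last joint's range is limited). The gripper opens to 87 mm and grips with 3 to 60 N. Pads are 19 mm wide; open, the fingers measure 117 mm over their backs; the gripper's body (75 mm by 190 mm) begins 51 mm behind the grasp point.
Start: joints at [-1.232, 0.469, -0.049, 1.532, 0.024, 1.141, -0.082], TCP at [0.243, 0.63, 0.223] pointing down, gripper open.
Joint ranges: [-2.59, 2.59], [-0.33, 1.99], [-1.39, 1.29], [0.1, 2.45], [-1.04, 4.18], [0.21, 1.99], [-2.66, 2.66]. Speed limits (rad/s): [2.57, 2.57, 3.14, 3.14, 3.14, 3.14, 3.14].

## Interface

Orientations are given as a unit quaternion [x, y, z, w].
In Python, from plant import observe, read_camera, sign_off, grip_depth gives the robot as it stands.
- The arm moves only by the tool play_rows, never from a script. Its argument "plan" is a list of rows, each an object of numbers: "tx", "ty", "tz": the shift along the tool's x, y, z in mm; "wx", "wy", "wz": the turn, a rotation vector about the tool's x, y, z in rad. A call has 1 to 20 rows; each row shifts and turns the commanded pose from where the row before left it, along the tool's axes as they then stand; what a row does not reach is not made up. A row lasts 1/10 s, in which the tool goes at most 50 mm and 8.59 degrees, less where a joint would pass 70% of its speed; a pose out of reach is approached as far as the arm can. A call with a gripper value outside its range is refused whole. "hand" is the opening, from 0 (shut) to 1 (fully open), set as the call begins (left out, the last holds). The fingers move at their own pace and stop on an object; "grip_force" is the grip in N (left out, the last holds). Time passes only in rows, so rows that do not move let the fingers close. It gives the time, the measured TCP pose, the force, the opening and the grip force at its end, in the units of the state.
- observe(): the state, without advancing time (a new reading comes with each control period).
- read_camera(name): name is "side" or "top" or "wrist"; returns a dict with "img" (384x512x3 uint8, red, green, blue), "K" (3x3 intrinsics, pixels), "origin" and "attitude" of the camera in the world. Camera axes: x right, y down, z forward; pixel columns grow to the right and rows downward; lengths in m; the calibration is good to about 2 mm. A picture is of the moment at which its call begins. There is no depth.
- sign_off(): hands the job in; it is judged then, once.
The state is a dict: "t": time; "q": joint angles; "dq": joint speeds; "joint_efforts": joint torques, N m; "tcp_pos": TCP position; "tool_rot": TCP orientation; "contact_force": force on the tool from outside, world axes, zero at the start; "ft_torque": the same for the moment, N m; "finger_gap": finger opening in m; "grasp_force": force on a finger pad.
Only numpy, scipy, OpenCV 4.12 (cv2) and the standard library are available. Lean on these libraries where they do the work, as an engineer would, in place of code of your own. Each camera call takes 0.05 s, during which the arm holds its last target. There are 200 camera calls.

## Working session

There is one attempt and no reset: what is moved stays moved. The work goes in short steps, Python scripts to look and compute and a tool call to move; the robot and the scene stay as the last step left them, time stands still between calls to the robot, and variables do not carry over. Pictures are saved under pics/ and viewed, at most 14 in all, crops included, and the job is handed in when it is done.

Besides the shell and the picture viewer there is one more tool, called after ">>>" in YAML: its name, and indented under it one key for each argument. play_rows: Moves the arm, as the interface text tells. Its arguments: {"type":"object","properties":{"plan":{"type":"array","items":{"type":"object","properties":{"tx":{"type":"number"},"ty":{"type":"number"},"tz":{"type":"number"},"wx":{"type":"number"},"wy":{"type":"number"},"wz":{"type":"number"}}}},"hand":{"type":"number"},"grip_force":{"type":"number"}},"required":["plan"]}

```bash
ls; mkdir -p pics; python3 - <<'E'
from plant import *
import cv2
s=observe();print({k:(v if not hasattr(v,'round') else v) for k,v in s.items()});print(grip_depth if not callable(grip_depth) else grip_depth())
ims=[]
for n in ["top","side"]:
    c=read_camera(n);print(n,c["K"],c["origin"],c["attitude"])
    cv2.imwrite(f"pics/{n}0.png",cv2.resize(c["img"][:,:,::-1],(800,600),interpolation=cv2.INTER_CUBIC))
E
```

```text
pics
{'t': 0.0, 'q': array([-1.23189077,  0.46945148, -0.04861688,  1.5336934 ,  0.02408566,
        1.14101781, -0.08225768]), 'dq': array([ 0.00100536,  0.00061557,  0.00175078,  0.00044004,  0.00173964,
       -0.00126979,  0.00093657]), 'joint_efforts': array([-3.37041238e-04, -5.07979202e+01, -8.07799771e-02, -2.36166000e+01,
       -6.13947795e-02,  3.78771324e-02,  1.71498459e-04]), 'tcp_pos': array([0.24246471, 0.62929643, 0.22149297]), 'tool_rot': array([ 1.82824809e-01,  9.83145007e-01, -9.80101057e-04, -1.56361676e-04]), 'contact_force': array([-0.80528613, -0.12904985,  0.40303284]), 'ft_torque': array([-0.00642726,  0.02876495,  0.02211102]), 'grasp_force': 0.0, 'finger_gap': 0.08677891915006297}
-0.0187
top [[485.41183132   0.         250.62044975]
 [  0.         485.41183132 202.2972751 ]
 [  0.           0.           1.        ]] [0.3693889  0.01507571 1.61763838] [ 0.70723804 -0.70523787  0.0324859  -0.03739727]
side [[462.93203624   0.         254.56580761]
 [  0.         462.93203624 191.43441789]
 [  0.           0.           1.        ]] [-0.06990027 -0.8802406   1.04244976] [ 0.87522811 -0.26033413  0.10938726 -0.39272934]
```

View pics/top0.png

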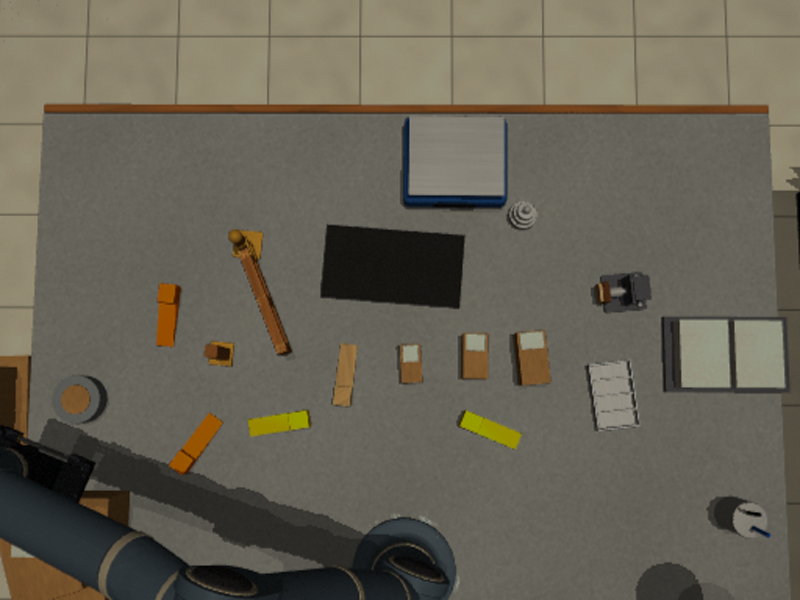

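View pics/side0.png

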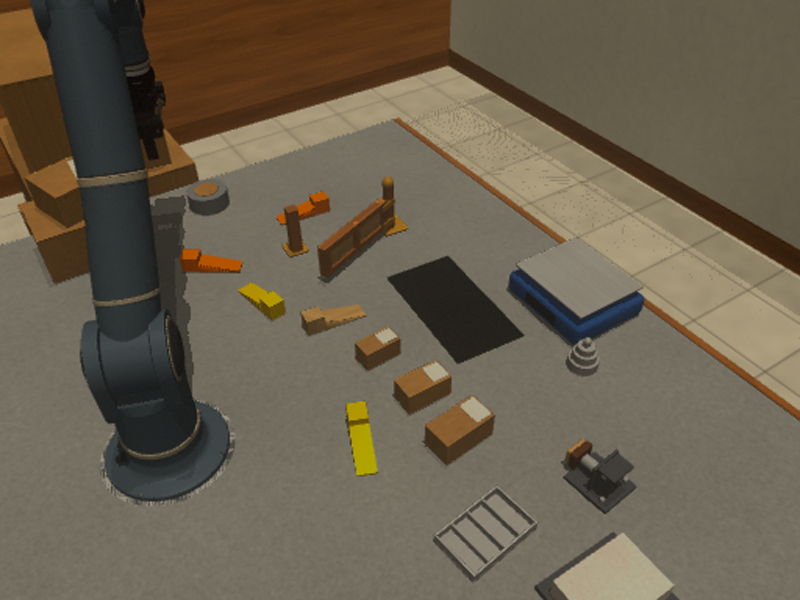

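The top view (800x600) shows the gate from its hinge at (240,240) to its free edge at (283,350), and the stop post at (217,352). The pale wedge is at (345,375) with its heel lower down. The three parcels are at (411,363), (475,356) and (533,357), labels up, the mat is at (393,266) and the stamp pad is at (603,292).

```bash
cat > h.py <<'E'
import numpy as np, cv2
from scipy.spatial.transform import Rotation as R
from plant import *
def cast(c,uv,z):
    uv=np.atleast_2d(np.asarray(uv,float)); K=c["K"]
    d=np.c_[(uv-K[[0,1],[2,2]])/K[[0,1],[0,1]],np.ones(len(uv))]@R.from_quat(c["attitude"]).as_matrix().T
    o=np.asarray(c["origin"]); return (o+d*((z-o[2])/d[:,2])[:,None])[:,:2]
def proj(c,p):
    q=(np.atleast_2d(p)-c["origin"])@R.from_quat(c["attitude"]).as_matrix()
    return q[:,:2]/q[:,2:]*c["K"][[0,1],[0,1]]+c["K"][[0,1],[2,2]]
def blobs(c,lo,hi,z,amin=25,roi=None):
    """HSV mask -> list of (area, centre xy, long/short mm, angle of long axis deg) at height z"""
    m=cv2.inRange(cv2.cvtColor(c["img"],cv2.COLOR_RGB2HSV),lo,hi)
    if roi: k=np.zeros_like(m);x0,y0,x1,y1=roi;k[y0:y1,x0:x1]=1;m*=k
    n,l,st,ce=cv2.connectedComponentsWithStats(m); out=[]
    for i in range(1,n):
        if st[i,4]<amin: continue
        p=np.argwhere(l==i)[:,::-1]; w=cast(c,p,z)*1000
        (cx,cy),(a,b),t=cv2.minAreaRect(w.astype(np.float32))
        if a<b:a,b,t=b,a,t+90
        e=w-w.mean(0); V=np.linalg.eigh(e.T@e)[1][:,1]; V=V*np.sign(V[0])
        out.append((int(st[i,4]),np.round(ce[i],1).tolist(),[round(cx,1),round(cy,1)],w.mean(0).round(1).tolist(),[round(a),round(b)],round(t%180,1),round(np.degrees(np.arctan2(V[1],V[0])),1)))
    return out
def tool():
    s=observe(); r=R.from_quat(s["tool_rot"]).as_matrix(); return s,np.asarray(s["tcp_pos"]),r
E
python3 - <<'E'
from h import *
c=read_camera("top");h=cv2.cvtColor(c["img"],cv2.COLOR_RGB2HSV)
for n,p in dict(parcel=(340,235),parcel_side=(350,243),label=(341,218),wedge=(222,230),heel=(218,251),counter=(300,270),pad=(385,187),mat=(250,170),gate=(168,190),ball=(151,152)).items(): print(n,h[p[1],p[0]])
print("mat",*blobs(c,(0,0,0),(180,255,30),.003,500,(190,130,310,210)))
print("parcels");[print(b) for b in blobs(c,(5,90,60),(20,255,255),.05,60,(245,205,365,260))]
print("labels");[print(b) for b in blobs(c,(0,0,130),(180,60,255),.05,20,(245,205,365,260))]
print("wedge");[print(b) for b in blobs(c,(8,70,100),(22,255,255),.02,60,(205,210,235,270))]
cv2.imwrite("pics/crop1.png",cv2.resize(c["img"][140:270,120:240,::-1],None,fx=5,fy=4.6,interpolation=cv2.INTER_CUBIC))
E
```

```text
parcel [ 16 160 123]
parcel_side [ 16 164 120]
label [ 37  34 156]
wedge [ 17 145 139]
heel [ 17 147 149]
counter [ 31 255 157]
pad [ 16 138 151]
mat [30 51 20]
gate [ 14 186 126]
ball [ 19 206 120]
mat (4026, [251.2, 170.0], [639.4, 25.3], [638.9, 25.1], [296, 157], 85.5, np.float64(85.4))
parcels
(462, [341.5, 232.6], [440.8, -265.9], [427.6, -267.0], [109, 60], 5.3, np.float64(4.1))
(344, [303.7, 230.9], [443.7, -146.3], [432.6, -145.1], [94, 52], 179.7, np.float64(-3.5))
(220, [262.7, 235.6], [428.8, -12.4], [417.1, -13.2], [77, 42], 0.1, np.float64(2.4))
labels
(144, [340.0, 217.6], [476.1, -262.8], [476.0, -262.8], [46, 32], 95.4, np.float64(-87.3))
(114, [303.9, 218.4], [472.7, -146.6], [473.0, -146.1], [39, 29], 90.2, np.float64(86.4))
(94, [262.2, 225.8], [448.1, -12.4], [448.6, -11.5], [32, 29], 0.2, np.float64(-10.2))
wedge
(444, [220.5, 239.3], [405.5, 124.9], [405.7, 125.1], [130, 37], 173.3, np.float64(-7.5))
```

```bash
python3 - <<'E'
import cv2,numpy as np
from h import *
c=read_camera("top");a=cv2.resize(c["img"][140:260,125:195,::-1],None,fx=5,fy=5,interpolation=cv2.INTER_CUBIC)
b=cv2.resize(c["img"][160:210,370:425,::-1],None,fx=8,fy=8,interpolation=cv2.INTER_CUBIC)
o=np.zeros((600,800,3),np.uint8);o[:600,:350]=a;o[:400,360:800]=b
cv2.imwrite("pics/crop2.png",o)
E
```

```text
(no output)
```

View pics/crop2.png

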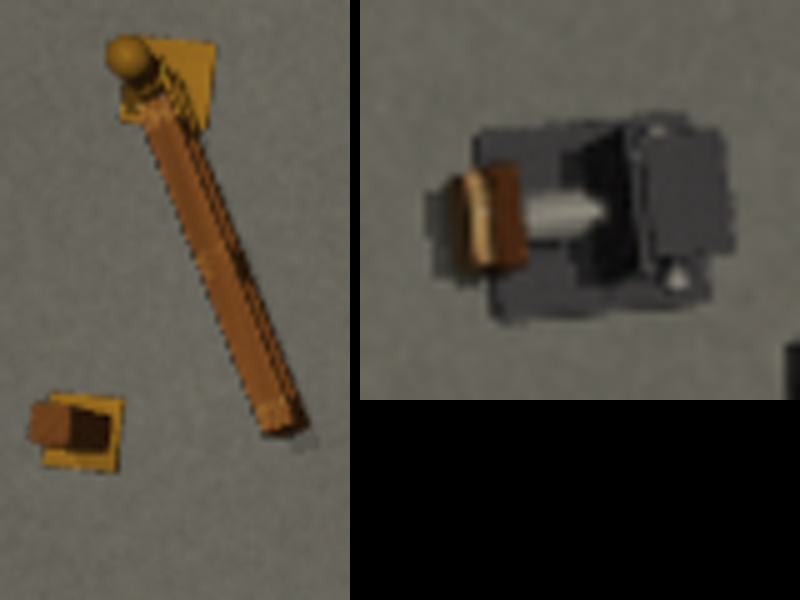

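The left half of the crop shows the gate top from (160,110) to (275,430), the ball at (129,56) and the stop-post foot between (45,395) and (120,472). The right half shows the stamp pad's tan front, with its top edge near x=489 and y 168–270, and the foot's left edge from (475,130) to (495,320).

```bash
python3 - <<'E'
from h import *
c=read_camera("top")
L=lambda p:np.array(p)/5+[125,140]-.4
S=lambda p:(np.array(p)-[360,0])/8+[370,160]-.44
w=lambda p,z:(cast(c,p,z)*1000).round(1)
print("ball",w(L([129,56]),.13))
print("stop foot",w(L([[45,395],[125,397],[118,472],[43,465]]),.005).tolist())
print("hinge foot",w(L([[215,42],[208,130],[120,122]]),.005).tolist())
print("stop top",w(L([[32,402],[72,402],[72,446],[30,446]]),.12).tolist())
g=w(L([[150,120],[258,435],[175,115],[295,425]]),.095);print("gate top",g.tolist())
print("foot",w(S([[475,130],[495,320],[705,300],[635,120]]),.004).tolist())
print("pad top edge",w(S([[486,168],[494,268]]),.044).tolist(), "pad bottom edge",w(S([[460,178],[466,270]]),.012).tolist())
s=read_camera("side")
cv2.imwrite("pics/side_c.png",np.hstack([cv2.resize(s["img"][270:330,350:410,::-1],(400,400),interpolation=2),cv2.resize(s["img"][110:185,195:270,::-1],(400,400),interpolation=2)]))
E
```

```text
ball [[677.5 338.6]]
stop foot [[473.8, 416.4], [472.6, 363.0], [422.7, 366.4], [427.2, 416.5]]
hinge foot [[713.1, 307.7], [652.8, 311.3], [658.2, 370.8]]
stop top [[462.0, 395.7], [462.0, 370.9], [434.8, 370.2], [434.7, 396.2]]
gate top [[643.4, 331.8], [443.1, 259.3], [646.6, 316.0], [449.5, 236.2]]
foot [[619.8, -420.1], [539.7, -426.5], [548.3, -514.2], [624.2, -487.1]]
pad top edge [[597.9, -413.4], [556.8, -415.7]] pad bottom edge [[598.3, -411.2], [559.8, -412.8]]
```

View pics/side_c.png

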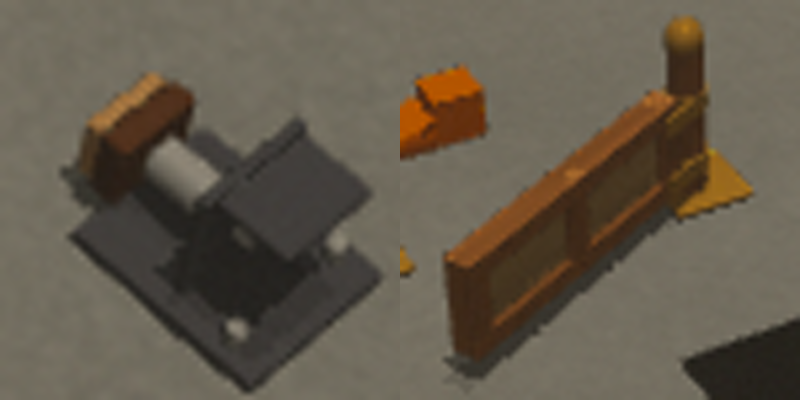

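```bash
cat >> h.py <<'E'
def to(x,y,z,psi):
    """turn wz (rad) first, then tx,ty,tz (mm) in the turned tool axes; psi = heading of tool y, deg; x,y,z mm"""
    s,p,r=tool(); cur=np.degrees(np.arctan2(r[1,1],r[0,1])); w=-np.radians((psi-cur+180)%360-180)
    a=np.radians(psi); d=np.array([x,y,z])-p*1000
    print("psi %.1f wz %.3f | tx %.1f ty %.1f tz %.1f | q7 %.2f"%(cur,w,-np.sin(a)*d[0]+np.cos(a)*d[1],np.cos(a)*d[0]+np.sin(a)*d[1],-d[2],s["q"][6]),"tilt",r[:2,2].round(3))
E
python3 -c "
from h import *
to(495,200,222,-5)"
```

```text
psi 68.9 wz 1.290 | tx -406.1 ty 288.9 tz 0.2 | q7 -0.08 tilt [-0.    -0.001]
```

>>> play_rows:
  plan:
    - {"wz":0.129}
    - {"wz":0.129}
    - {"wz":0.129}
    - {"wz":0.129}
    - {"wz":0.129}
    - {"wz":0.129}
    - {"wz":0.129}
    - {"wz":0.129}
    - {"wz":0.129}
    - {"wz":0.129}
  hand: 0
  grip_force: 20

```text
invalid input
```

>>> play_rows:
  plan:
    - {"tx":-10,"ty":7}
    - {"tx":-24,"ty":17}
    - {"tx":-29,"ty":20.6}
    - {"tx":-29,"ty":20.6}
    - {"tx":-29,"ty":20.6}
    - {"tx":-29,"ty":20.6}
    - {"tx":-29,"ty":20.6}
    - {"tx":-29,"ty":20.6}
    - {"tx":-29,"ty":20.6}
    - {"tx":-29,"ty":20.6}
    - {"tx":-29,"ty":20.6}
    - {"tx":-29,"ty":20.6}
    - {"tx":-29,"ty":20.6}
    - {"tx":-29,"ty":20.6}
    - {"tx":-24,"ty":17}
    - {}
    - {}

```text
invalid input
```

```bash
python3 -c "
from h import *
to(495,200,65,-5); print(observe()['t'],observe()['tcp_pos'],observe()['finger_gap'])"
```

```text
psi 68.9 wz 1.290 | tx -406.1 ty 288.9 tz 157.2 | q7 -0.08 tilt [-0.    -0.001]
0.3 [0.24258708 0.62971246 0.22218175] 0.08682884292463679
```

>>> play_rows:
  plan:
    - {"tx":0,"ty":0,"tz":0,"wx":0,"wy":0,"wz":0.129}
    - {"tx":0,"ty":0,"tz":0,"wx":0,"wy":0,"wz":0.129}
    - {"tx":0,"ty":0,"tz":0,"wx":0,"wy":0,"wz":0.129}
    - {"tx":0,"ty":0,"tz":0,"wx":0,"wy":0,"wz":0.129}
    - {"tx":0,"ty":0,"tz":0,"wx":0,"wy":0,"wz":0.129}
    - {"tx":0,"ty":0,"tz":0,"wx":0,"wy":0,"wz":0.129}
    - {"tx":0,"ty":0,"tz":0,"wx":0,"wy":0,"wz":0.129}
    - {"tx":0,"ty":0,"tz":0,"wx":0,"wy":0,"wz":0.129}
    - {"tx":0,"ty":0,"tz":0,"wx":0,"wy":0,"wz":0.129}
    - {"tx":0,"ty":0,"tz":0,"wx":0,"wy":0,"wz":0.129}
  hand: 0
  grip_force: 20

```text
t: 1.3
tcp_pos: [0.2425, 0.6299, 0.2225]
tool_rot: [0.739, 0.674, -0.0, -0.0]
contact_force: [-0.0, -0.6, 1.2]
finger_gap: 0.015
grasp_force: 0.0
```

>>> play_rows:
  plan:
    - {"tx":-14,"ty":10,"tz":0,"wx":0,"wy":0,"wz":0}
    - {"tx":-28,"ty":20,"tz":0,"wx":0,"wy":0,"wz":0}
    - {"tx":-35,"ty":25,"tz":0,"wx":0,"wy":0,"wz":0}
    - {"tx":-35,"ty":25,"tz":0,"wx":0,"wy":0,"wz":0}
    - {"tx":-35,"ty":25,"tz":0,"wx":0,"wy":0,"wz":0}
    - {"tx":-35,"ty":25,"tz":0,"wx":0,"wy":0,"wz":0}
    - {"tx":-35,"ty":25,"tz":0,"wx":0,"wy":0,"wz":0}
    - {"tx":-35,"ty":25,"tz":0,"wx":0,"wy":0,"wz":0}
    - {"tx":-35,"ty":25,"tz":0,"wx":0,"wy":0,"wz":0}
    - {"tx":-35,"ty":25,"tz":0,"wx":0,"wy":0,"wz":0}
    - {"tx":-35,"ty":25,"tz":0,"wx":0,"wy":0,"wz":0}
    - {"tx":-35,"ty":25,"tz":0,"wx":0,"wy":0,"wz":0}
    - {"tx":-14,"ty":9,"tz":0,"wx":0,"wy":0,"wz":0}
    - {"tx":0,"ty":0,"tz":0,"wx":0,"wy":0,"wz":0}
    - {"tx":0,"ty":0,"tz":0,"wx":0,"wy":0,"wz":0}

```text
t: 2.8
tcp_pos: [0.4947, 0.2001, 0.2225]
tool_rot: [0.737, 0.676, -0.0, -0.0]
contact_force: [-0.8, 0.5, -0.0]
finger_gap: 0.0006
grasp_force: 0.0
```

```bash
python3 -c "
from h import *
to(495,200,65,-5); print(observe()['t'],observe()['tcp_pos'],observe()['finger_gap'])"
```

```text
psi -4.9 wz 0.001 | tx -0.1 ty 0.3 tz 157.5 | q7 -0.43 tilt [-0.001  0.001]
2.8 [0.49473507 0.20007493 0.2224935 ] 0.0006078998894939224
```

>>> play_rows:
  plan:
    - {"tx":0,"ty":0,"tz":25,"wx":0,"wy":0,"wz":0}
    - {"tx":0,"ty":0,"tz":45,"wx":0,"wy":0,"wz":0}
    - {"tx":0,"ty":0,"tz":45,"wx":0,"wy":0,"wz":0}
    - {"tx":0,"ty":0,"tz":42,"wx":0,"wy":0,"wz":0}
    - {"tx":13,"ty":-5,"tz":0,"wx":0,"wy":0,"wz":0}
    - {"tx":13,"ty":-5,"tz":0,"wx":0,"wy":0,"wz":0}
    - {"tx":9,"ty":-3,"tz":0,"wx":0,"wy":0,"wz":0}
    - {"tx":9,"ty":-3,"tz":0,"wx":0,"wy":0,"wz":0}
    - {"tx":9,"ty":-3,"tz":0,"wx":0,"wy":0,"wz":0}
    - {"tx":9,"ty":-3,"tz":0,"wx":0,"wy":0,"wz":0}
    - {"tx":9,"ty":-3,"tz":0,"wx":0,"wy":0,"wz":0}
    - {"tx":9,"ty":-4,"tz":0,"wx":0,"wy":0,"wz":0}
    - {"tx":9,"ty":-4,"tz":0,"wx":0,"wy":0,"wz":0}
    - {"tx":9,"ty":-4,"tz":0,"wx":0,"wy":0,"wz":0}
    - {"tx":6,"ty":-3,"tz":0,"wx":0,"wy":0,"wz":0}
    - {"tx":6,"ty":-3,"tz":0,"wx":0,"wy":0,"wz":0}
    - {"tx":6,"ty":-3,"tz":0,"wx":0,"wy":0,"wz":0}
    - {"tx":0,"ty":0,"tz":0,"wx":0,"wy":0,"wz":0}

```text
t: 4.6
tcp_pos: [0.4589, 0.3211, 0.0654]
tool_rot: [0.737, 0.676, 0.0, -0.0]
contact_force: [0.1, 0.3, 0.4]
finger_gap: 0.0005
grasp_force: 0.0
```

>>> play_rows:
  plan:
    - {"tx":4,"ty":0,"tz":0,"wx":0,"wy":0,"wz":0}
    - {"tx":3,"ty":0,"tz":0,"wx":0,"wy":0,"wz":0}
    - {"tx":0,"ty":0,"tz":0,"wx":0,"wy":0,"wz":0}

```text
t: 4.9
tcp_pos: [0.4603, 0.3273, 0.0655]
tool_rot: [0.737, 0.676, 0.0, -0.0]
contact_force: [-0.7, -0.0, -0.8]
finger_gap: 0.0006
grasp_force: 0.0
```

>>> play_rows:
  plan:
    - {"tx":3,"ty":0,"tz":0,"wx":0,"wy":0,"wz":0}
    - {"tx":3,"ty":0,"tz":0,"wx":0,"wy":0,"wz":0}
    - {"tx":0,"ty":0,"tz":0,"wx":0,"wy":0,"wz":0}

```text
t: 5.2
tcp_pos: [0.4608, 0.3335, 0.0656]
tool_rot: [0.737, 0.676, 0.0, -0.0]
contact_force: [-0.3, -1.2, 0.3]
finger_gap: 0.0006
grasp_force: 0.0
```

>>> play_rows:
  plan:
    - {"tx":2,"ty":0,"tz":0,"wx":0,"wy":0,"wz":0}
    - {"tx":2,"ty":0,"tz":0,"wx":0,"wy":0,"wz":0}
    - {"tx":0,"ty":0,"tz":0,"wx":0,"wy":0,"wz":0}

```text
t: 5.5
tcp_pos: [0.461, 0.3364, 0.0655]
tool_rot: [0.737, 0.676, -0.0, 0.0]
contact_force: [-0.5, -1.3, 0.8]
finger_gap: 0.0005
grasp_force: 0.9
```

>>> play_rows:
  plan:
    - {"tx":2,"ty":0,"tz":0,"wx":0,"wy":0,"wz":0}
    - {"tx":2,"ty":0,"tz":0,"wx":0,"wy":0,"wz":0}
    - {"tx":0,"ty":0,"tz":0,"wx":0,"wy":0,"wz":0}

```text
t: 5.8
tcp_pos: [0.4609, 0.3364, 0.0655]
tool_rot: [0.738, 0.675, -0.003, 0.001]
contact_force: [-2.0, -10.2, 7.3]
finger_gap: 0.0005
grasp_force: 5.0
```

```bash
python3 - <<'E'
import cv2,numpy as np
from h import *
print(observe()['contact_force'],observe()['tcp_pos'])
c=read_camera("top");a=cv2.resize(c["img"][140:260,110:210,::-1],None,fx=5,fy=5,interpolation=cv2.INTER_CUBIC)
cv2.imwrite("pics/g1.png",a)
E
```

```text
[ -2.04341477 -10.18026532   7.33124604] [0.46090996 0.33643165 0.0654916 ]
```

View pics/g1.png

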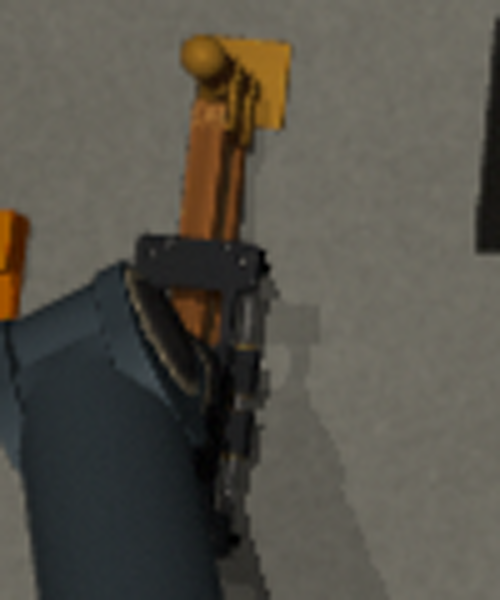

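The gate now lies straight from the ball at (205,58) to under the gripper and rests against its stop, with a 10 N reaction on the tool. Next I back off and go for the wedge.

>>> play_rows:
  plan:
    - {"tx":-20,"ty":0,"tz":0,"wx":0,"wy":0,"wz":0}
    - {"tx":-40,"ty":0,"tz":0,"wx":0,"wy":0,"wz":0}
    - {"tx":-20,"ty":0,"tz":-40,"wx":0,"wy":0,"wz":0}
    - {"tx":0,"ty":0,"tz":-40,"wx":0,"wy":0,"wz":0}
    - {"tx":0,"ty":0,"tz":0,"wx":0,"wy":0,"wz":0.14}
    - {"tx":0,"ty":0,"tz":0,"wx":0,"wy":0,"wz":0.14}
    - {"tx":0,"ty":0,"tz":0,"wx":0,"wy":0,"wz":0.14}
    - {"tx":0,"ty":0,"tz":0,"wx":0,"wy":0,"wz":0.14}
    - {"tx":0,"ty":0,"tz":0,"wx":0,"wy":0,"wz":0.14}
    - {"tx":0,"ty":0,"tz":0,"wx":0,"wy":0,"wz":0.14}
    - {"tx":0,"ty":0,"tz":0,"wx":0,"wy":0,"wz":0.14}
    - {"tx":0,"ty":0,"tz":0,"wx":0,"wy":0,"wz":0.14}
    - {"tx":0,"ty":0,"tz":0,"wx":0,"wy":0,"wz":0.14}
    - {"tx":0,"ty":0,"tz":0,"wx":0,"wy":0,"wz":0.14}
    - {"tx":0,"ty":0,"tz":0,"wx":0,"wy":0,"wz":0.14}
    - {"tx":0,"ty":0,"tz":0,"wx":0,"wy":0,"wz":0.07}
    - {"tx":0,"ty":0,"tz":0,"wx":0,"wy":0,"wz":0}
  hand: 1

```text
t: 7.55
tcp_pos: [0.4546, 0.2617, 0.1456]
tool_rot: [0.998, -0.063, 0.0, -0.0]
contact_force: [0.6, -0.3, -0.1]
finger_gap: 0.087
grasp_force: 0.0
```

```bash
python3 - <<'E'
from h import *
c=read_camera("top")
print("wedge");[print(b) for b in blobs(c,(8,70,100),(22,255,255),.02,60,(205,205,240,275))]
to(406,125,60,-97.3)
E
```

```text
wedge
(445, [220.5, 239.3], [405.5, 124.9], [405.7, 125.0], [130, 37], 173.3, np.float64(-7.5))
psi -97.1 wz 0.003 | tx -30.8 ty 141.7 tz 85.6 | q7 -1.94 tilt [0.001 0.   ]
```

>>> play_rows:
  plan:
    - {"tx":-7,"ty":31,"tz":0,"wx":0,"wy":0,"wz":0}
    - {"tx":-10,"ty":45,"tz":0,"wx":0,"wy":0,"wz":0}
    - {"tx":-10,"ty":45,"tz":20,"wx":0,"wy":0,"wz":0}
    - {"tx":-4,"ty":21,"tz":35,"wx":0,"wy":0,"wz":0}
    - {"tx":0,"ty":0,"tz":30,"wx":0,"wy":0,"wz":0}
    - {"tx":0,"ty":0,"tz":30,"wx":0,"wy":0,"wz":0}
    - {"tx":0,"ty":0,"tz":18,"wx":0,"wy":0,"wz":0}
    - {"tx":0,"ty":0,"tz":9,"wx":0,"wy":0,"wz":0}
    - {"tx":0,"ty":0,"tz":0,"wx":0,"wy":0,"wz":0}

```text
t: 8.5
tcp_pos: [0.4057, 0.1242, 0.0031]
tool_rot: [0.998, -0.063, -0.001, 0.0]
contact_force: [-0.5, -0.1, -0.5]
finger_gap: 0.087
grasp_force: 0.0
```

>>> play_rows:
  plan:
    - {"tx":0,"ty":0,"tz":0,"wx":0,"wy":0,"wz":0}
    - {"tx":0,"ty":0,"tz":0,"wx":0,"wy":0,"wz":0}
    - {"tx":0,"ty":0,"tz":0,"wx":0,"wy":0,"wz":0}
    - {"tx":0,"ty":0,"tz":0,"wx":0,"wy":0,"wz":0}
    - {"tx":0,"ty":0,"tz":0,"wx":0,"wy":0,"wz":0}
    - {"tx":0,"ty":0,"tz":0,"wx":0,"wy":0,"wz":0}
  hand: 0
  grip_force: 30

```text
t: 9.1
tcp_pos: [0.4059, 0.1245, 0.0038]
tool_rot: [0.998, -0.063, 0.0, -0.0]
contact_force: [0.3, -0.7, 0.1]
finger_gap: 0.0471
grasp_force: 0.0
```

```bash
python3 - <<'E'
from h import *
to(507,291,60,-5)
E
```

```text
psi -97.2 wz -1.609 | tx 174.7 ty 86.2 tz -56.2 | q7 -1.49 tilt [0. 0.]
```

>>> play_rows:
  plan:
    - {"tx":0,"ty":0,"tz":0,"wx":0,"wy":0,"wz":0}
    - {"tx":0,"ty":0,"tz":0,"wx":0,"wy":0,"wz":0}
    - {"tx":0,"ty":0,"tz":0,"wx":0,"wy":0,"wz":0}
    - {"tx":0,"ty":0,"tz":0,"wx":0,"wy":0,"wz":0}
    - {"tx":0,"ty":0,"tz":-8,"wx":0,"wy":0,"wz":0}
    - {"tx":0,"ty":0,"tz":-20,"wx":0,"wy":0,"wz":0}
    - {"tx":0,"ty":0,"tz":-20,"wx":0,"wy":0,"wz":0}
    - {"tx":0,"ty":0,"tz":0,"wx":0,"wy":0,"wz":0}

```text
t: 9.9
tcp_pos: [0.4074, 0.1248, 0.0535]
tool_rot: [0.998, -0.063, 0.002, -0.001]
contact_force: [1.2, 0.2, -0.5]
finger_gap: 0.0357
grasp_force: 29.8
```

>>> play_rows:
  plan:
    - {"tx":0,"ty":0,"tz":0,"wx":0,"wy":0,"wz":-0.134}
    - {"tx":0,"ty":0,"tz":0,"wx":0,"wy":0,"wz":-0.134}
    - {"tx":0,"ty":0,"tz":0,"wx":0,"wy":0,"wz":-0.134}
    - {"tx":0,"ty":0,"tz":0,"wx":0,"wy":0,"wz":-0.134}
    - {"tx":0,"ty":0,"tz":0,"wx":0,"wy":0,"wz":-0.134}
    - {"tx":0,"ty":0,"tz":0,"wx":0,"wy":0,"wz":-0.134}
    - {"tx":0,"ty":0,"tz":0,"wx":0,"wy":0,"wz":-0.134}
    - {"tx":0,"ty":0,"tz":0,"wx":0,"wy":0,"wz":-0.134}
    - {"tx":0,"ty":0,"tz":0,"wx":0,"wy":0,"wz":-0.134}
    - {"tx":0,"ty":0,"tz":0,"wx":0,"wy":0,"wz":-0.134}
    - {"tx":0,"ty":0,"tz":0,"wx":0,"wy":0,"wz":-0.134}
    - {"tx":0,"ty":0,"tz":0,"wx":0,"wy":0,"wz":-0.134}
    - {"tx":0,"ty":0,"tz":0,"wx":0,"wy":0,"wz":0}

```text
t: 11.2
tcp_pos: [0.4054, 0.1242, 0.0512]
tool_rot: [0.738, 0.675, -0.0, -0.0]
contact_force: [-0.1, -0.3, -0.6]
finger_gap: 0.0361
grasp_force: 29.8
```

```bash
python3 - <<'E'
from h import *
to(505,261,52,-5);print(observe()["finger_gap"],observe()["grasp_force"],observe()["tcp_pos"])
E
```

```text
psi -5.1 wz -0.002 | tx 145.0 ty 87.3 tz -0.8 | q7 -0.30 tilt [-0.001  0.   ]
0.03608100055561926 29.802802205085754 [0.40536824 0.12416642 0.05121524]
```

>>> play_rows:
  plan:
    - {"tx":15,"ty":9,"tz":0,"wx":0,"wy":0,"wz":0}
    - {"tx":35,"ty":21,"tz":0,"wx":0,"wy":0,"wz":0}
    - {"tx":35,"ty":21,"tz":0,"wx":0,"wy":0,"wz":0}
    - {"tx":35,"ty":21,"tz":0,"wx":0,"wy":0,"wz":0}
    - {"tx":25,"ty":15,"tz":0,"wx":0,"wy":0,"wz":0}
    - {"tx":0,"ty":0,"tz":20,"wx":0,"wy":0,"wz":0}
    - {"tx":0,"ty":0,"tz":18,"wx":0,"wy":0,"wz":0}
    - {"tx":0,"ty":0,"tz":6,"wx":0,"wy":0,"wz":0}
    - {"tx":0,"ty":0,"tz":3,"wx":0,"wy":0,"wz":0}
    - {"tx":0,"ty":0,"tz":0,"wx":0,"wy":0,"wz":0}

```text
t: 12.2
tcp_pos: [0.5054, 0.2609, 0.0047]
tool_rot: [0.738, 0.675, -0.0, -0.0]
contact_force: [0.1, 0.2, -1.2]
finger_gap: 0.036
grasp_force: 29.8
```

>>> play_rows:
  plan:
    - {"tx":0,"ty":0,"tz":0,"wx":0,"wy":0,"wz":0}
    - {"tx":0,"ty":0,"tz":0,"wx":0,"wy":0,"wz":0}
    - {"tx":0,"ty":0,"tz":0,"wx":0,"wy":0,"wz":0}
    - {"tx":0,"ty":0,"tz":0,"wx":0,"wy":0,"wz":0}
    - {"tx":0,"ty":0,"tz":-15,"wx":0,"wy":0,"wz":0}
    - {"tx":0,"ty":0,"tz":-40,"wx":0,"wy":0,"wz":0}
    - {"tx":-10,"ty":0,"tz":-10,"wx":0,"wy":0,"wz":0}
    - {"tx":-25,"ty":0,"tz":0,"wx":0,"wy":0,"wz":0}
    - {"tx":-10,"ty":0,"tz":0,"wx":0,"wy":0,"wz":0}
    - {"tx":0,"ty":0,"tz":25,"wx":0,"wy":0,"wz":0}
    - {"tx":0,"ty":0,"tz":30,"wx":0,"wy":0,"wz":0}
    - {"tx":0,"ty":0,"tz":8,"wx":0,"wy":0,"wz":0}
    - {"tx":0,"ty":0,"tz":0,"wx":0,"wy":0,"wz":0}
  hand: 1

```text
t: 13.5
tcp_pos: [0.5004, 0.2157, 0.0056]
tool_rot: [0.738, 0.675, -0.002, -0.0]
contact_force: [0.6, 0.3, -0.5]
finger_gap: 0.0871
grasp_force: 0.0
```

>>> play_rows:
  plan:
    - {"tx":0,"ty":0,"tz":0,"wx":0,"wy":0,"wz":0}
    - {"tx":0,"ty":0,"tz":0,"wx":0,"wy":0,"wz":0}
    - {"tx":0,"ty":0,"tz":0,"wx":0,"wy":0,"wz":0}
    - {"tx":0,"ty":0,"tz":0,"wx":0,"wy":0,"wz":0}
    - {"tx":0,"ty":0,"tz":0,"wx":0,"wy":0,"wz":0}
    - {"tx":0,"ty":0,"tz":0,"wx":0,"wy":0,"wz":0}
    - {"tx":0,"ty":0,"tz":0,"wx":0,"wy":0,"wz":0}
    - {"tx":0,"ty":0,"tz":0,"wx":0,"wy":0,"wz":0}
    - {"tx":0,"ty":0,"tz":0,"wx":0,"wy":0,"wz":0}
    - {"tx":0,"ty":0,"tz":0,"wx":0,"wy":0,"wz":0}
  hand: 0
  grip_force: 45

```text
t: 14.5
tcp_pos: [0.5016, 0.2162, 0.0067]
tool_rot: [0.738, 0.675, 0.0, 0.0]
contact_force: [0.3, -0.6, 1.1]
finger_gap: 0.0355
grasp_force: 45.0
```

>>> play_rows:
  plan:
    - {"tx":8,"ty":0,"tz":0,"wx":0,"wy":0,"wz":0}
    - {"tx":14,"ty":0,"tz":0,"wx":0,"wy":0,"wz":0}
    - {"tx":14,"ty":0,"tz":0,"wx":0,"wy":0,"wz":0}
    - {"tx":12,"ty":0,"tz":0,"wx":0,"wy":0,"wz":0}
    - {"tx":8,"ty":0,"tz":0,"wx":0,"wy":0,"wz":0}
    - {"tx":4,"ty":0,"tz":0,"wx":0,"wy":0,"wz":0}
    - {"tx":0,"ty":0,"tz":0,"wx":0,"wy":0,"wz":0}

```text
t: 15.2
tcp_pos: [0.5067, 0.2774, 0.0067]
tool_rot: [0.738, 0.675, 0.001, -0.0]
contact_force: [0.3, 0.5, 2.5]
finger_gap: 0.0357
grasp_force: 45.0
```

>>> play_rows:
  plan:
    - {"tx":2,"ty":0,"tz":0,"wx":0,"wy":0,"wz":0}
    - {"tx":2,"ty":0,"tz":0,"wx":0,"wy":0,"wz":0}
    - {"tx":0,"ty":0,"tz":0,"wx":0,"wy":0,"wz":0}

```text
t: 15.5
tcp_pos: [0.5072, 0.2794, 0.0067]
tool_rot: [0.738, 0.675, -0.0, 0.0]
contact_force: [-0.5, -3.2, 4.3]
finger_gap: 0.0355
grasp_force: 45.0
```

>>> play_rows:
  plan:
    - {"tx":2,"ty":0,"tz":0,"wx":0,"wy":0,"wz":0}
    - {"tx":0,"ty":0,"tz":0,"wx":0,"wy":0,"wz":0}

```text
t: 15.7
tcp_pos: [0.5075, 0.2818, 0.0067]
tool_rot: [0.738, 0.675, 0.0, 0.0]
contact_force: [0.8, -4.2, 4.7]
finger_gap: 0.0356
grasp_force: 45.0
```

>>> play_rows:
  plan:
    - {"tx":2,"ty":0,"tz":0,"wx":0,"wy":0,"wz":0}
    - {"tx":0,"ty":0,"tz":0,"wx":0,"wy":0,"wz":0}

```text
t: 15.9
tcp_pos: [0.5077, 0.2842, 0.0067]
tool_rot: [0.738, 0.675, 0.0, 0.0]
contact_force: [0.5, -3.8, 5.3]
finger_gap: 0.0359
grasp_force: 45.0
```

>>> play_rows:
  plan:
    - {"tx":2,"ty":0,"tz":0,"wx":0,"wy":0,"wz":0}
    - {"tx":0,"ty":0,"tz":0,"wx":0,"wy":0,"wz":0}

```text
t: 16.1
tcp_pos: [0.5078, 0.2862, 0.0067]
tool_rot: [0.738, 0.675, 0.0, 0.0]
contact_force: [0.5, -3.7, 4.7]
finger_gap: 0.0357
grasp_force: 45.0
```

>>> play_rows:
  plan:
    - {"tx":1.5,"ty":0,"tz":0,"wx":0,"wy":0,"wz":0}
    - {"tx":0,"ty":0,"tz":0,"wx":0,"wy":0,"wz":0}

```text
t: 16.3
tcp_pos: [0.5079, 0.2875, 0.0067]
tool_rot: [0.738, 0.675, 0.0, 0.0]
contact_force: [0.1, -3.7, 4.6]
finger_gap: 0.0356
grasp_force: 45.0
```

>>> play_rows:
  plan:
    - {"tx":2,"ty":0,"tz":0,"wx":0,"wy":0,"wz":0}
    - {"tx":0,"ty":0,"tz":0,"wx":0,"wy":0,"wz":0}

```text
t: 16.5
tcp_pos: [0.508, 0.2891, 0.0067]
tool_rot: [0.738, 0.675, -0.0, 0.0]
contact_force: [-0.3, -3.9, 5.3]
finger_gap: 0.036
grasp_force: 45.0
```

>>> play_rows:
  plan:
    - {"tx":2,"ty":0,"tz":0,"wx":0,"wy":0,"wz":0}
    - {"tx":0,"ty":0,"tz":0,"wx":0,"wy":0,"wz":0}

```text
t: 16.7
tcp_pos: [0.508, 0.2892, 0.0067]
tool_rot: [0.738, 0.675, -0.001, 0.001]
contact_force: [-1.4, -7.4, 7.8]
finger_gap: 0.0357
grasp_force: 45.0
```

>>> play_rows:
  plan:
    - {"tx":1.5,"ty":0,"tz":0,"wx":0,"wy":0,"wz":0}
    - {"tx":0,"ty":0,"tz":0,"wx":0,"wy":0,"wz":0}

```text
t: 16.9
tcp_pos: [0.508, 0.2893, 0.0067]
tool_rot: [0.738, 0.674, -0.002, 0.001]
contact_force: [-1.8, -10.6, 9.7]
finger_gap: 0.0357
grasp_force: 45.0
```

>>> play_rows:
  plan:
    - {"tx":2,"ty":0,"tz":0,"wx":0,"wy":0,"wz":0}
    - {"tx":2,"ty":0,"tz":0,"wx":0,"wy":0,"wz":0}
    - {"tx":0,"ty":0,"tz":0,"wx":0,"wy":0,"wz":0}

```text
t: 17.2
tcp_pos: [0.508, 0.2897, 0.0067]
tool_rot: [0.739, 0.674, -0.005, 0.002]
contact_force: [-3.6, -16.6, 13.8]
finger_gap: 0.036
grasp_force: 45.0
```

>>> play_rows:
  plan:
    - {"tx":2,"ty":0,"tz":0,"wx":0,"wy":0,"wz":0}
    - {"tx":1,"ty":0,"tz":0,"wx":0,"wy":0,"wz":0}
    - {"tx":0,"ty":0,"tz":0,"wx":0,"wy":0,"wz":0}

```text
t: 17.5
tcp_pos: [0.508, 0.2899, 0.0066]
tool_rot: [0.739, 0.673, -0.006, 0.003]
contact_force: [-4.4, -21.2, 17.8]
finger_gap: 0.0356
grasp_force: 45.0
```

>>> play_rows:
  plan:
    - {"tx":1.5,"ty":0,"tz":0,"wx":0,"wy":0,"wz":0}
    - {"tx":0,"ty":0,"tz":0,"wx":0,"wy":0,"wz":0}
    - {"tx":0,"ty":0,"tz":0,"wx":0,"wy":0,"wz":0}

```text
t: 17.8
tcp_pos: [0.5079, 0.29, 0.0066]
tool_rot: [0.739, 0.673, -0.007, 0.003]
contact_force: [-4.8, -24.5, 19.1]
finger_gap: 0.0356
grasp_force: 45.0
```

>>> play_rows:
  plan:
    - {"tx":0,"ty":0,"tz":0,"wx":0,"wy":0,"wz":0}
    - {"tx":0,"ty":0,"tz":0,"wx":0,"wy":0,"wz":0}
    - {"tx":0,"ty":0,"tz":0,"wx":0,"wy":0,"wz":0}
    - {"tx":0,"ty":0,"tz":0,"wx":0,"wy":0,"wz":0}
    - {"tx":0,"ty":0,"tz":0,"wx":0,"wy":0,"wz":0}
  hand: 1

```text
t: 18.3
tcp_pos: [0.5088, 0.3024, 0.0065]
tool_rot: [0.737, 0.675, 0.0, -0.0]
contact_force: [-0.2, -0.2, 0.1]
finger_gap: 0.0679
grasp_force: 0.0
```

```bash
python3 - <<'E'
from h import *
s,p,r=tool();print(s["contact_force"],p,r[:,2])
c=read_camera("side")
cv2.imwrite("pics/w1.png",cv2.resize(c["img"][100:210,170:290,::-1],(720,660)[:2] if 0 else (640,587),interpolation=2))
E
```

```text
[-0.21288789 -0.20892675  0.09797142] [0.50876115 0.30242985 0.00646962] [-9.08543032e-05  7.43993354e-04 -9.99999719e-01]
```

View pics/w1.png

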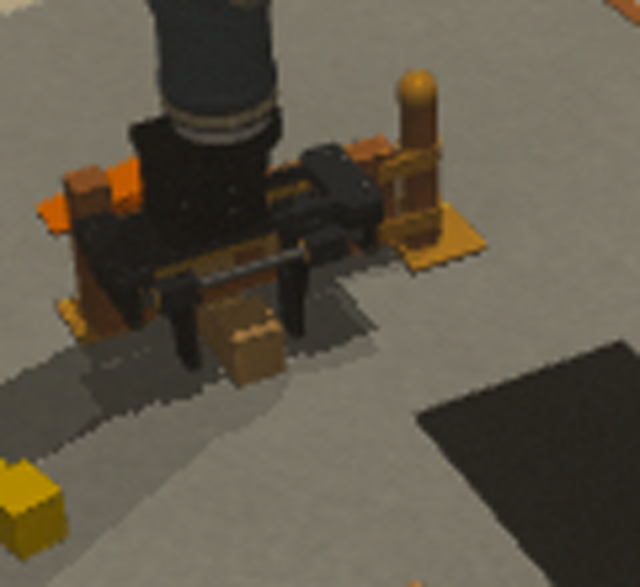

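The wedge is under the gate with its heel free between the open fingers, at (243,345) in this crop, and the gate is shut. I back off, lift, and turn toward parcel 1.

>>> play_rows:
  plan:
    - {"tx":-6,"ty":0,"tz":0,"wx":0,"wy":0,"wz":0}
    - {"tx":-7,"ty":0,"tz":0,"wx":0,"wy":0,"wz":0}
    - {"tx":0,"ty":0,"tz":-20,"wx":0,"wy":0,"wz":0}
    - {"tx":0,"ty":0,"tz":-40,"wx":0,"wy":0,"wz":0}
    - {"tx":-20,"ty":0,"tz":-40,"wx":0,"wy":0,"wz":0}
    - {"tx":-40,"ty":0,"tz":-20,"wx":0,"wy":0,"wz":0}
    - {"tx":-20,"ty":0,"tz":0,"wx":0,"wy":0,"wz":0.14}
    - {"tx":0,"ty":0,"tz":0,"wx":0,"wy":0,"wz":0.14}
    - {"tx":0,"ty":0,"tz":0,"wx":0,"wy":0,"wz":0.14}
    - {"tx":0,"ty":0,"tz":0,"wx":0,"wy":0,"wz":0.14}
    - {"tx":0,"ty":0,"tz":0,"wx":0,"wy":0,"wz":0.14}
    - {"tx":0,"ty":0,"tz":0,"wx":0,"wy":0,"wz":0.14}
    - {"tx":0,"ty":0,"tz":0,"wx":0,"wy":0,"wz":0.14}
    - {"tx":0,"ty":0,"tz":0,"wx":0,"wy":0,"wz":0.14}
    - {"tx":0,"ty":0,"tz":0,"wx":0,"wy":0,"wz":0.14}
    - {"tx":0,"ty":0,"tz":0,"wx":0,"wy":0,"wz":0.14}
    - {"tx":0,"ty":0,"tz":0,"wx":0,"wy":0,"wz":0}

```text
t: 20.05
tcp_pos: [0.5005, 0.208, 0.1265]
tool_rot: [0.999, 0.041, -0.0, 0.0]
contact_force: [0.6, 0.4, 0.7]
finger_gap: 0.0872
grasp_force: 0.0
```

```bash
cat >> h.py <<'E'
def parcels(c=None):
    c=c or read_camera("top")
    for b in blobs(c,(5,90,60),(20,255,255),.05,60,(245,205,365,265)): print("P",b[0],b[2],b[4:6])
    for b in blobs(c,(0,0,130),(180,60,255),.05,20,(245,205,365,265)): print("L",b[0],b[3],b[4])
E
python3 - <<'E'
from h import *
c=read_camera("top")
print("wedge");[print(b) for b in blobs(c,(8,70,100),(22,255,255),.02,60,(150,190,215,265))]
parcels(c); to(441,-266,130,-85)
E
```

```text
wedge
P 462 [440.8, -265.9] ([109, 60], 5.3)
P 344 [443.7, -146.3] ([94, 52], 179.7)
P 219 [428.8, -12.4] ([77, 42], 0.1)
L 147 [475.7, -262.7] [46, 32]
L 116 [473.1, -146.2] [39, 29]
L 95 [448.4, -11.4] [32, 29]
psi -85.2 wz -0.003 | tx -100.6 ty 467.2 tz -3.5 | q7 -1.62 tilt [-0. -0.]
```

>>> play_rows:
  plan:
    - {"tx":-4,"ty":17,"tz":0,"wx":0,"wy":0,"wz":0}
    - {"tx":-8,"ty":40,"tz":0,"wx":0,"wy":0,"wz":0}
    - {"tx":-10,"ty":45,"tz":0,"wx":0,"wy":0,"wz":0}
    - {"tx":-10,"ty":45,"tz":0,"wx":0,"wy":0,"wz":0}
    - {"tx":-10,"ty":45,"tz":0,"wx":0,"wy":0,"wz":0}
    - {"tx":-10,"ty":45,"tz":0,"wx":0,"wy":0,"wz":0}
    - {"tx":-10,"ty":45,"tz":0,"wx":0,"wy":0,"wz":0}
    - {"tx":-10,"ty":45,"tz":0,"wx":0,"wy":0,"wz":0}
    - {"tx":-10,"ty":45,"tz":0,"wx":0,"wy":0,"wz":0}
    - {"tx":-10,"ty":45,"tz":0,"wx":0,"wy":0,"wz":0}
    - {"tx":-8,"ty":40,"tz":0,"wx":0,"wy":0,"wz":0}
    - {"tx":0,"ty":10,"tz":20,"wx":0,"wy":0,"wz":0}
    - {"tx":0,"ty":0,"tz":0,"wx":0,"wy":0,"wz":0}

```text
t: 21.4
tcp_pos: [0.436, -0.2672, 0.1054]
tool_rot: [0.999, 0.039, -0.002, -0.0]
contact_force: [-1.3, 0.5, -0.0]
finger_gap: 0.0871
grasp_force: 0.0
```

```bash
python3 - <<'E'
from h import *
to(441,-266,11,-85)
c=read_camera("side")
cv2.imwrite("pics/w2.png",cv2.resize(c["img"][100:220,160:310,::-1],(750,600),interpolation=2))
E
```

```text
psi -85.6 wz -0.010 | tx 5.1 ty -0.8 tz 94.4 | q7 -0.63 tilt [-0.003  0.001]
```

View pics/w2.png

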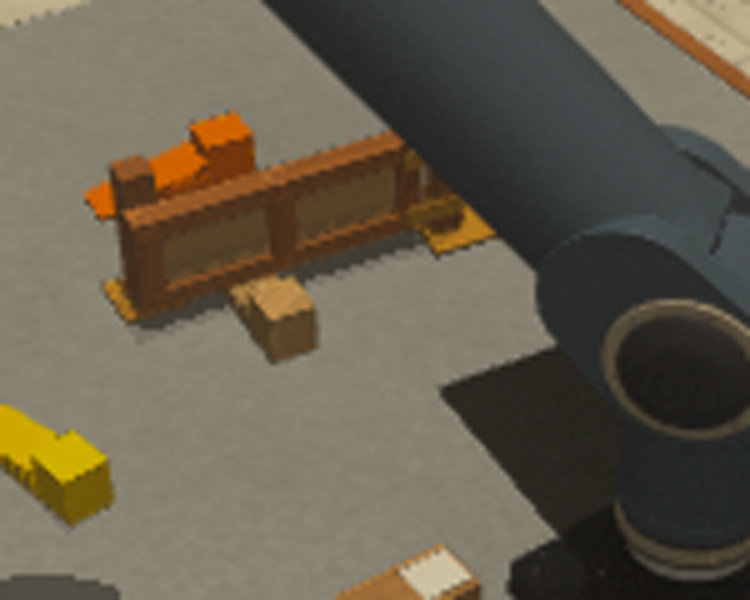

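The gate is shut and the wedge sits well under it, heel at (285,310). Now I pick up parcel 1.

>>> play_rows:
  plan:
    - {"tx":5,"ty":0,"tz":20,"wx":0,"wy":0,"wz":0}
    - {"tx":0,"ty":0,"tz":35,"wx":0,"wy":0,"wz":0}
    - {"tx":0,"ty":0,"tz":28,"wx":0,"wy":0,"wz":0}
    - {"tx":0,"ty":0,"tz":10,"wx":0,"wy":0,"wz":0}
    - {"tx":0,"ty":0,"tz":0,"wx":0,"wy":0,"wz":0}

```text
t: 21.95
tcp_pos: [0.4436, -0.2633, 0.0131]
tool_rot: [0.999, 0.042, -0.001, -0.001]
contact_force: [0.2, 0.5, -0.3]
finger_gap: 0.087
grasp_force: 0.0
```

>>> play_rows:
  plan:
    - {"tx":0,"ty":0,"tz":0,"wx":0,"wy":0,"wz":0}
    - {"tx":0,"ty":0,"tz":0,"wx":0,"wy":0,"wz":0}
    - {"tx":0,"ty":0,"tz":0,"wx":0,"wy":0,"wz":0}
    - {"tx":0,"ty":0,"tz":0,"wx":0,"wy":0,"wz":0}
    - {"tx":0,"ty":0,"tz":0,"wx":0,"wy":0,"wz":0}
    - {"tx":0,"ty":0,"tz":0,"wx":0,"wy":0,"wz":0}
    - {"tx":0,"ty":0,"tz":-5,"wx":0,"wy":0,"wz":0}
    - {"tx":0,"ty":0,"tz":-10,"wx":0,"wy":0,"wz":0}
    - {"tx":0,"ty":0,"tz":0,"wx":0,"wy":0,"wz":0}
  hand: 0
  grip_force: 45

```text
t: 22.85
tcp_pos: [0.4447, -0.2648, 0.0296]
tool_rot: [0.999, 0.041, 0.001, 0.0]
contact_force: [-0.2, 0.3, -2.4]
finger_gap: 0.0595
grasp_force: 44.9
```

```bash
python3 - <<'E'
from h import *
s,p,r=tool();print(s["q"].round(2))
to(573,-300,60,-175); to(573,-300,60,5)
E
```

```text
[-0.03  0.55  0.63  2.1  -0.53  0.65 -0.52]
psi -85.3 wz 1.565 | tx 46.2 ty -124.7 tz -30.4 | q7 -0.52 tilt [ 0.002 -0.001]
psi -85.3 wz -1.576 | tx -46.2 ty 124.7 tz -30.4 | q7 -0.52 tilt [ 0.002 -0.001]
```

>>> play_rows:
  plan:
    - {"tx":0,"ty":0,"tz":-25,"wx":0,"wy":0,"wz":0}
    - {"tx":0,"ty":0,"tz":-25,"wx":0,"wy":0,"wz":0.13}
    - {"tx":0,"ty":0,"tz":0,"wx":0,"wy":0,"wz":0.13}
    - {"tx":0,"ty":0,"tz":0,"wx":0,"wy":0,"wz":0.13}
    - {"tx":0,"ty":0,"tz":0,"wx":0,"wy":0,"wz":0.13}
    - {"tx":0,"ty":0,"tz":0,"wx":0,"wy":0,"wz":0.13}
    - {"tx":0,"ty":0,"tz":0,"wx":0,"wy":0,"wz":0.13}
    - {"tx":0,"ty":0,"tz":0,"wx":0,"wy":0,"wz":0.13}
    - {"tx":0,"ty":0,"tz":0,"wx":0,"wy":0,"wz":0.13}
    - {"tx":0,"ty":0,"tz":0,"wx":0,"wy":0,"wz":0.13}
    - {"tx":0,"ty":0,"tz":0,"wx":0,"wy":0,"wz":0.13}
    - {"tx":0,"ty":0,"tz":0,"wx":0,"wy":0,"wz":0.13}
    - {"tx":0,"ty":0,"tz":0,"wx":0,"wy":0,"wz":0.13}
    - {"tx":0,"ty":0,"tz":0,"wx":0,"wy":0,"wz":0}

```text
t: 24.25
tcp_pos: [0.444, -0.2641, 0.0782]
tool_rot: [0.739, -0.673, -0.0, 0.001]
contact_force: [0.5, 0.5, -2.7]
finger_gap: 0.06
grasp_force: 44.9
```

```bash
python3 - <<'E'
from h import *
s,p,r=tool();print(s["q"].round(2),s["finger_gap"])
to(572,-333,16,-175)
E
```

```text
[-0.34  0.66  1.12  2.08 -0.78  0.9  -1.82] 0.060045659386289855
psi -174.7 wz 0.006 | tx 79.8 ty -121.5 tz 62.2 | q7 -1.82 tilt [-0.001 -0.   ]
```

>>> play_rows:
  plan:
    - {"tx":5,"ty":-10,"tz":0,"wx":0,"wy":0,"wz":0}
    - {"tx":15,"ty":-25,"tz":0,"wx":0,"wy":0,"wz":0}
    - {"tx":20,"ty":-30,"tz":0,"wx":0,"wy":0,"wz":0}
    - {"tx":20,"ty":-30,"tz":10,"wx":0,"wy":0,"wz":0}
    - {"tx":15,"ty":-20,"tz":20,"wx":0,"wy":0,"wz":0}
    - {"tx":5,"ty":-6,"tz":20,"wx":0,"wy":0,"wz":0}
    - {"tx":0,"ty":0,"tz":12,"wx":0,"wy":0,"wz":0}
    - {"tx":0,"ty":0,"tz":0,"wx":0,"wy":0,"wz":0}
    - {"tx":0,"ty":0,"tz":0,"wx":0,"wy":0,"wz":0}

```text
t: 25.15
tcp_pos: [0.5717, -0.3328, 0.0167]
tool_rot: [0.739, -0.674, -0.0, -0.0]
contact_force: [0.6, -0.2, -2.9]
finger_gap: 0.0596
grasp_force: 45.0
```

```bash
python3 - <<'E'
from h import *
s,p,r=tool();print(s["q"].round(2),s["finger_gap"],s["contact_force"])
to(574,-358,16,-175)
c=read_camera("top");a=cv2.resize(c["img"][150:250,330:430,::-1],(500,500),interpolation=2)
c=read_camera("wrist");b=cv2.resize(c["img"][:,:,::-1],(300,225))
o=np.zeros((500,800,3),np.uint8);o[:,:500]=a;o[:225,500:]=b;cv2.imwrite("pics/s1.png",o)
E
```

```text
[-0.14  0.9   0.96  1.76 -0.89  0.98 -1.86] 0.05957055617992962 [ 0.55232136 -0.24274325 -2.89428275]
psi -174.7 wz 0.006 | tx 25.4 ty -0.1 tz 0.7 | q7 -1.86 tilt [-0.     0.001]
```

View pics/s1.png

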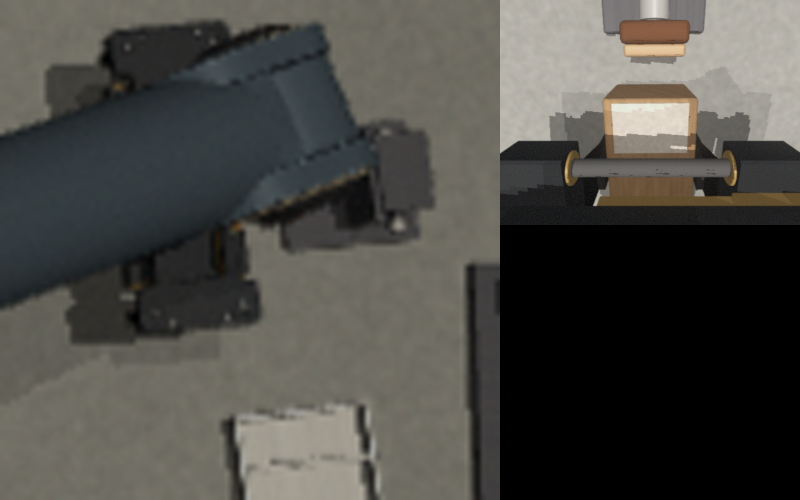

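The wrist view shows the labelled end square to the pad: parcel centre at column 650, pad centre at 655. Now I press.

>>> play_rows:
  plan:
    - {"tx":8,"ty":0,"tz":0,"wx":0,"wy":0,"wz":0}
    - {"tx":8,"ty":0,"tz":0,"wx":0,"wy":0,"wz":0}
    - {"tx":4,"ty":0,"tz":0,"wx":0,"wy":0,"wz":0}
    - {"tx":4,"ty":0,"tz":0,"wx":0,"wy":0,"wz":0}
    - {"tx":2,"ty":0,"tz":0,"wx":0,"wy":0,"wz":0}
    - {"tx":0,"ty":0,"tz":0,"wx":0,"wy":0,"wz":0}
    - {"tx":0,"ty":0,"tz":0,"wx":0,"wy":0,"wz":0}

```text
t: 25.95
tcp_pos: [0.5744, -0.3584, 0.0164]
tool_rot: [0.739, -0.674, -0.0, -0.0]
contact_force: [0.4, 0.8, -2.3]
finger_gap: 0.0593
grasp_force: 45.0
```

>>> play_rows:
  plan:
    - {"tx":2,"ty":0,"tz":0,"wx":0,"wy":0,"wz":0}
    - {"tx":0,"ty":0,"tz":0,"wx":0,"wy":0,"wz":0}
    - {"tx":0,"ty":0,"tz":0,"wx":0,"wy":0,"wz":0}

```text
t: 26.25
tcp_pos: [0.5746, -0.3602, 0.0163]
tool_rot: [0.739, -0.674, -0.001, -0.0]
contact_force: [-0.9, 2.5, -2.7]
finger_gap: 0.0598
grasp_force: 45.0
```

>>> play_rows:
  plan:
    - {"tx":3,"ty":0,"tz":0,"wx":0,"wy":0,"wz":0}
    - {"tx":2,"ty":0,"tz":0,"wx":0,"wy":0,"wz":0}
    - {"tx":0,"ty":0,"tz":0,"wx":0,"wy":0,"wz":0}
    - {"tx":0,"ty":0,"tz":0,"wx":0,"wy":0,"wz":0}
    - {"tx":0,"ty":0,"tz":0,"wx":0,"wy":0,"wz":0}

```text
t: 26.75
tcp_pos: [0.5752, -0.365, 0.0163]
tool_rot: [0.739, -0.674, -0.001, -0.0]
contact_force: [-0.4, 4.8, -2.7]
finger_gap: 0.0598
grasp_force: 45.0
```

```bash
python3 - <<'E'
from h import *
F=[]
for i in range(4):
    read_camera("top"); F.append(observe()["contact_force"])
print(np.mean(F,0),tool()[1])
E
```

```text
[-0.40233272  5.39178529 -3.60998857] [ 0.57519941 -0.36517442  0.01629848]
```

>>> play_rows:
  plan:
    - {"tx":-10,"ty":0,"tz":0,"wx":0,"wy":0,"wz":0}
    - {"tx":-25,"ty":0,"tz":0,"wx":0,"wy":0,"wz":0}
    - {"tx":-30,"ty":0,"tz":-20,"wx":0,"wy":0,"wz":0}
    - {"tx":-15,"ty":0,"tz":-20,"wx":0,"wy":0,"wz":0}
    - {"tx":0,"ty":0,"tz":0,"wx":0,"wy":0,"wz":-0.1}
    - {"tx":0,"ty":0,"tz":0,"wx":0,"wy":0,"wz":-0.145}
    - {"tx":0,"ty":0,"tz":0,"wx":0,"wy":0,"wz":-0.145}
    - {"tx":0,"ty":0,"tz":0,"wx":0,"wy":0,"wz":-0.145}
    - {"tx":0,"ty":0,"tz":0,"wx":0,"wy":0,"wz":-0.145}
    - {"tx":0,"ty":0,"tz":0,"wx":0,"wy":0,"wz":-0.145}
    - {"tx":0,"ty":0,"tz":0,"wx":0,"wy":0,"wz":-0.145}
    - {"tx":0,"ty":0,"tz":0,"wx":0,"wy":0,"wz":-0.145}
    - {"tx":0,"ty":0,"tz":0,"wx":0,"wy":0,"wz":-0.145}
    - {"tx":0,"ty":0,"tz":0,"wx":0,"wy":0,"wz":-0.145}
    - {"tx":0,"ty":0,"tz":0,"wx":0,"wy":0,"wz":-0.145}
    - {"tx":0,"ty":0,"tz":0,"wx":0,"wy":0,"wz":-0.145}

```text
t: 28.55
tcp_pos: [0.568, -0.2884, 0.0574]
tool_rot: [0.994, 0.11, 0.001, 0.002]
contact_force: [-0.4, -0.2, -3.1]
finger_gap: 0.0596
grasp_force: 45.0
```

>>> play_rows:
  plan:
    - {"tx":0,"ty":0,"tz":0,"wx":0,"wy":0,"wz":-0.145}
    - {"tx":0,"ty":0,"tz":0,"wx":0,"wy":0,"wz":-0.145}
    - {"tx":0,"ty":0,"tz":0,"wx":0,"wy":0,"wz":-0.145}
    - {"tx":0,"ty":0,"tz":0,"wx":0,"wy":0,"wz":-0.145}
    - {"tx":0,"ty":0,"tz":0,"wx":0,"wy":0,"wz":-0.145}
    - {"tx":0,"ty":0,"tz":0,"wx":0,"wy":0,"wz":-0.145}
    - {"tx":0,"ty":0,"tz":0,"wx":0,"wy":0,"wz":-0.145}
    - {"tx":0,"ty":0,"tz":0,"wx":0,"wy":0,"wz":-0.145}
    - {"tx":0,"ty":0,"tz":0,"wx":0,"wy":0,"wz":-0.145}
    - {"tx":0,"ty":0,"tz":0,"wx":0,"wy":0,"wz":-0.145}
    - {"tx":0,"ty":0,"tz":0,"wx":0,"wy":0,"wz":0}

```text
t: 29.65
tcp_pos: [0.5677, -0.2884, 0.0571]
tool_rot: [0.673, 0.739, -0.0, 0.002]
contact_force: [-0.7, -0.6, -2.9]
finger_gap: 0.0598
grasp_force: 45.0
```

```bash
python3 - <<'E'
from h import *
s,p,r=tool();print(s["q"].round(2),s["finger_gap"],s["t"])
to(574.5,-359,16,5)
E
```

```text
[ 0.24  0.59  0.23  1.79 -0.18  0.79  0.65] 0.05984308167870469 29.65
psi 5.4 wz 0.006 | tx -70.9 ty 0.6 tz 41.1 | q7 0.65 tilt [ 0.002 -0.003]
```

>>> play_rows:
  plan:
    - {"tx":-5,"ty":0,"tz":15,"wx":0,"wy":0,"wz":0}
    - {"tx":-15,"ty":0,"tz":20,"wx":0,"wy":0,"wz":0}
    - {"tx":-15,"ty":0,"tz":6,"wx":0,"wy":0,"wz":0}
    - {"tx":-12,"ty":0,"tz":0,"wx":0,"wy":0,"wz":0}
    - {"tx":-6,"ty":0,"tz":0,"wx":0,"wy":0,"wz":0}
    - {"tx":-4,"ty":0,"tz":0,"wx":0,"wy":0,"wz":0}
    - {"tx":-4,"ty":0,"tz":0,"wx":0,"wy":0,"wz":0}
    - {"tx":-3,"ty":0,"tz":0,"wx":0,"wy":0,"wz":0}
    - {"tx":-2,"ty":0,"tz":0,"wx":0,"wy":0,"wz":0}
    - {"tx":0,"ty":0,"tz":0,"wx":0,"wy":0,"wz":0}
    - {"tx":0,"ty":0,"tz":0,"wx":0,"wy":0,"wz":0}

```text
t: 30.75
tcp_pos: [0.5737, -0.3509, 0.0154]
tool_rot: [0.672, 0.74, 0.0, -0.001]
contact_force: [-1.2, 1.3, -2.3]
finger_gap: 0.0596
grasp_force: 44.9
```

```bash
cat >> h.py <<'E'
def force():
    F=[]
    for i in range(4): read_camera("top"); F.append(observe()["contact_force"])
    print("F",np.mean(F,0).round(1),tool()[1].round(4),observe()["finger_gap"].round(4))
E
python3 -c "
from h import *
force()"
```

```text
Traceback (most recent call last):
  File "h.py", line 38, in force
    print("F",np.mean(F,0).round(1),tool()[1].round(4),observe()["finger_gap"].round(4))
                                                       ^^^^^^^^^^^^^^^^^^^^^^^^^^^^^
AttributeError: 'float' object has no attribute 'round'
```

>>> play_rows:
  plan:
    - {"tx":-3,"ty":0,"tz":0,"wx":0,"wy":0,"wz":0}
    - {"tx":-3,"ty":0,"tz":0,"wx":0,"wy":0,"wz":0}
    - {"tx":-1,"ty":0,"tz":0,"wx":0,"wy":0,"wz":0}
    - {"tx":0,"ty":0,"tz":0,"wx":0,"wy":0,"wz":0}
    - {"tx":0,"ty":0,"tz":0,"wx":0,"wy":0,"wz":0}

```text
t: 31.45
tcp_pos: [0.5745, -0.3572, 0.0153]
tool_rot: [0.672, 0.74, 0.001, -0.002]
contact_force: [-3.1, 5.3, -1.1]
finger_gap: 0.0595
grasp_force: 44.9
```

```bash
sed -i 's/,observe()\["finger_gap"\].round(4))/,observe()["finger_gap"])/' h.py; python3 -c "
from h import *
force()"
```

```text
F [-2.5  5.8 -0.7] [ 0.5745 -0.3572  0.0154] 0.06016254483717816
```

>>> play_rows:
  plan:
    - {"tx":10,"ty":0,"tz":0,"wx":0,"wy":0,"wz":0}
    - {"tx":25,"ty":0,"tz":0,"wx":0,"wy":0,"wz":0}
    - {"tx":30,"ty":0,"tz":-20,"wx":0,"wy":0,"wz":0}
    - {"tx":30,"ty":0,"tz":-25,"wx":0,"wy":0,"wz":0}
    - {"tx":10,"ty":0,"tz":-10,"wx":0,"wy":0,"wz":0}
    - {"tx":0,"ty":0,"tz":0,"wx":0,"wy":0,"wz":-0.14}
    - {"tx":0,"ty":0,"tz":0,"wx":0,"wy":0,"wz":-0.14}
    - {"tx":0,"ty":0,"tz":0,"wx":0,"wy":0,"wz":-0.14}
    - {"tx":0,"ty":0,"tz":0,"wx":0,"wy":0,"wz":-0.14}
    - {"tx":0,"ty":0,"tz":0,"wx":0,"wy":0,"wz":-0.14}
    - {"tx":0,"ty":0,"tz":0,"wx":0,"wy":0,"wz":-0.14}
    - {"tx":0,"ty":0,"tz":0,"wx":0,"wy":0,"wz":-0.14}
    - {"tx":0,"ty":0,"tz":0,"wx":0,"wy":0,"wz":-0.14}
    - {"tx":0,"ty":0,"tz":0,"wx":0,"wy":0,"wz":-0.14}
    - {"tx":0,"ty":0,"tz":0,"wx":0,"wy":0,"wz":-0.14}
    - {"tx":0,"ty":0,"tz":0,"wx":0,"wy":0,"wz":0}

```text
t: 33.25
tcp_pos: [0.5652, -0.2562, 0.0709]
tool_rot: [0.038, 0.999, -0.001, 0.001]
contact_force: [-0.4, -0.4, -2.7]
finger_gap: 0.0597
grasp_force: 44.9
```

```bash
python3 - <<'E'
from h import *
s,p,r=tool();print(s["q"].round(2),s["finger_gap"],s["t"])
to(628,-70,17.5,85)
E
```

```text
[ 0.45  0.55 -0.13  1.8   0.09  0.8   1.77] 0.05967796242006663 33.25
psi 85.6 wz 0.011 | tx -46.3 ty 191.0 tz 53.4 | q7 1.77 tilt [ 0.002 -0.002]
```

>>> play_rows:
  plan:
    - {"tx":-6,"ty":20,"tz":0,"wx":0,"wy":0,"wz":0.011}
    - {"tx":-10,"ty":42,"tz":0,"wx":0,"wy":0,"wz":0}
    - {"tx":-10,"ty":45,"tz":0,"wx":0,"wy":0,"wz":0}
    - {"tx":-10,"ty":45,"tz":0,"wx":0,"wy":0,"wz":0}
    - {"tx":-10,"ty":39,"tz":0,"wx":0,"wy":0,"wz":0}
    - {"tx":0,"ty":0,"tz":20,"wx":0,"wy":0,"wz":0}
    - {"tx":0,"ty":0,"tz":20,"wx":0,"wy":0,"wz":0}
    - {"tx":0,"ty":0,"tz":9,"wx":0,"wy":0,"wz":0}
    - {"tx":0,"ty":0,"tz":3,"wx":0,"wy":0,"wz":0}
    - {"tx":0,"ty":0,"tz":1,"wx":0,"wy":0,"wz":0}
    - {"tx":0,"ty":0,"tz":0,"wx":0,"wy":0,"wz":0}

```text
t: 34.35
tcp_pos: [0.6274, -0.0684, 0.0183]
tool_rot: [0.044, 0.999, -0.0, 0.001]
contact_force: [0.6, 0.7, -2.4]
finger_gap: 0.0595
grasp_force: 44.9
```

>>> play_rows:
  plan:
    - {"tx":0,"ty":0,"tz":1.5,"wx":0,"wy":0,"wz":0}
    - {"tx":0,"ty":0,"tz":0,"wx":0,"wy":0,"wz":0}

```text
t: 34.55
tcp_pos: [0.6275, -0.0681, 0.017]
tool_rot: [0.043, 0.999, -0.0, 0.001]
contact_force: [0.5, -0.0, -1.9]
finger_gap: 0.0599
grasp_force: 44.9
```

>>> play_rows:
  plan:
    - {"tx":0,"ty":0,"tz":0,"wx":0,"wy":0,"wz":0}
    - {"tx":0,"ty":0,"tz":0,"wx":0,"wy":0,"wz":0}
    - {"tx":0,"ty":0,"tz":0,"wx":0,"wy":0,"wz":0}
    - {"tx":0,"ty":0,"tz":0,"wx":0,"wy":0,"wz":0}
    - {"tx":0,"ty":0,"tz":-10,"wx":0,"wy":0,"wz":0}
    - {"tx":0,"ty":0,"tz":-30,"wx":0,"wy":0,"wz":0}
    - {"tx":0,"ty":0,"tz":-40,"wx":0,"wy":0,"wz":0}
    - {"tx":0,"ty":0,"tz":-20,"wx":0,"wy":0,"wz":0}
    - {"tx":0,"ty":0,"tz":0,"wx":0,"wy":0,"wz":0}
  hand: 1

```text
t: 35.45
tcp_pos: [0.6294, -0.0679, 0.1207]
tool_rot: [0.043, 0.999, -0.0, 0.004]
contact_force: [1.1, 0.4, -0.7]
finger_gap: 0.0872
grasp_force: 0.0
```

```bash
python3 - <<'E'
from h import *
s,p,r=tool();print(s["q"].round(2),s["finger_gap"],s["t"])
parcels(); to(443.7,-146.3,100,90)
E
```

```text
[ 0.14  0.5  -0.14  1.74  0.09  0.9   1.45] 0.08724706366160795 35.45
P 221 [428.8, -12.4] ([77, 42], 0.1)
psi 85.1 wz -0.086 | tx 184.2 ty -78.4 tz 18.4 | q7 1.45 tilt [ 0.004 -0.   ]
```

>>> play_rows:
  plan:
    - {"tx":20,"ty":-8,"tz":0,"wx":0,"wy":0,"wz":-0.086}
    - {"tx":40,"ty":-18,"tz":0,"wx":0,"wy":0,"wz":0}
    - {"tx":42,"ty":-18,"tz":0,"wx":0,"wy":0,"wz":0}
    - {"tx":30,"ty":-18,"tz":0,"wx":0,"wy":0,"wz":0}
    - {"tx":12,"ty":-16,"tz":0,"wx":0,"wy":0,"wz":0}
    - {"tx":0,"ty":0,"tz":0,"wx":0,"wy":0,"wz":0}
    - {"tx":0,"ty":0,"tz":0,"wx":0,"wy":0,"wz":0}

```text
t: 36.2
tcp_pos: [0.482, -0.1438, 0.1156]
tool_rot: [0.0, 1.0, 0.0, -0.0]
contact_force: [1.0, 0.6, -1.0]
finger_gap: 0.087
grasp_force: 0.0
```

```bash
python3 - <<'E'
from h import *
c=read_camera("wrist");print(c["origin"])
for b in blobs(c,(5,90,60),(20,255,255),.05,600): print("P",b)
for b in blobs(c,(0,0,140),(180,60,255),.05,300): print("L",b)
cv2.imwrite("pics/wr2.png",c["img"][:,:,::-1]); to(443.7,-146.3,11,90)
E
```

```text
[ 0.40210337 -0.14402443  0.27784465]
P (7479, [439.3, 104.3], [426.4, -24.6], [415.5, -27.0], [76, 57], 2.6, np.float64(-31.7))
P (7703, [253.1, 123.1], [442.1, -146.7], [427.5, -146.3], [93, 51], 179.2, np.float64(-0.1))
P (1012, [65.5, 286.7], [548.6, -285.8], [548.6, -287.8], [55, 22], 164.9, np.float64(-17.2))
P (1017, [448.4, 287.0], [549.2, -1.9], [549.3, 0.2], [54, 23], 13.8, np.float64(16.7))
P (6626, [369.3, 336.0], [584.8, -53.4], [593.3, -55.2], [226, 45], 89.9, np.float64(88.1))
L (65508, [141.7, 120.0], [444.3, -205.5], [428.3, -219.0], [246, 179], 90.0, np.float64(-69.5))
L (14771, [466.4, 149.2], [442.3, -26.1], [447.8, -4.7], [170, 100], 11.9, np.float64(-3.5))
L (2434, [450.9, 151.2], [446.0, -14.6], [445.7, -14.6], [34, 32], 3.0, np.float64(3.4))
L (2801, [252.4, 186.4], [470.3, -146.9], [470.0, -147.0], [40, 34], 89.9, np.float64(88.7))
L (6177, [201.5, 325.1], [584.1, -189.4], [582.8, -187.3], [126, 45], 89.9, np.float64(-80.3))
L (401, [355.1, 331.8], [588.4, -64.9], [589.1, -66.8], [44, 7], 89.9, np.float64(87.5))
psi 90.1 wz 0.001 | tx 39.0 ty -3.1 tz 104.7 | q7 1.71 tilt [-0.     0.001]
```

View pics/wr2.png

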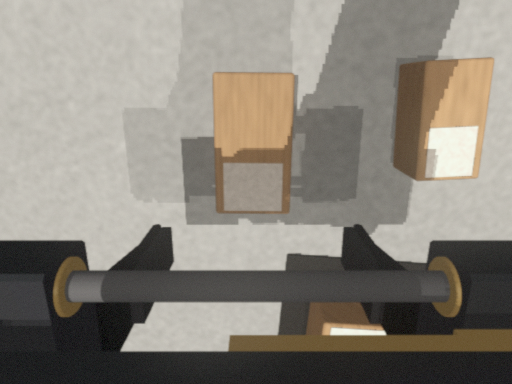

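The wrist view shows parcel 2 at (253,143) px, its label at (252,187), and undisturbed at about (442,-147) mm. Now I grasp it.

>>> play_rows:
  plan:
    - {"tx":20,"ty":-3,"tz":0,"wx":0,"wy":0,"wz":0}
    - {"tx":19,"ty":0,"tz":10,"wx":0,"wy":0,"wz":0}
    - {"tx":0,"ty":0,"tz":30,"wx":0,"wy":0,"wz":0}
    - {"tx":0,"ty":0,"tz":35,"wx":0,"wy":0,"wz":0}
    - {"tx":0,"ty":0,"tz":22,"wx":0,"wy":0,"wz":0}
    - {"tx":0,"ty":0,"tz":6,"wx":0,"wy":0,"wz":0}
    - {"tx":0,"ty":0,"tz":0,"wx":0,"wy":0,"wz":0}

```text
t: 36.95
tcp_pos: [0.4434, -0.146, 0.0123]
tool_rot: [-0.001, 1.0, 0.001, -0.001]
contact_force: [-0.3, 0.0, 0.5]
finger_gap: 0.0865
grasp_force: 0.0
```

>>> play_rows:
  plan:
    - {"tx":0,"ty":0,"tz":0,"wx":0,"wy":0,"wz":0}
    - {"tx":0,"ty":0,"tz":0,"wx":0,"wy":0,"wz":0}
    - {"tx":0,"ty":0,"tz":0,"wx":0,"wy":0,"wz":0}
    - {"tx":0,"ty":0,"tz":0,"wx":0,"wy":0,"wz":0}
    - {"tx":0,"ty":0,"tz":0,"wx":0,"wy":0,"wz":0}
    - {"tx":0,"ty":0,"tz":0,"wx":0,"wy":0,"wz":0}
    - {"tx":0,"ty":0,"tz":0,"wx":0,"wy":0,"wz":0}
    - {"tx":0,"ty":0,"tz":0,"wx":0,"wy":0,"wz":0}
  hand: 0
  grip_force: 45

```text
t: 37.75
tcp_pos: [0.4432, -0.1471, 0.0134]
tool_rot: [-0.0, 1.0, 0.0, 0.0]
contact_force: [-1.2, 0.9, 6.4]
finger_gap: 0.0512
grasp_force: 45.0
```

>>> play_rows:
  plan:
    - {"tx":0,"ty":0,"tz":-10,"wx":0,"wy":0,"wz":0}
    - {"tx":0,"ty":0,"tz":-25,"wx":0,"wy":0,"wz":0}
    - {"tx":0,"ty":0,"tz":-20,"wx":0,"wy":0,"wz":0}
    - {"tx":0,"ty":-40,"tz":0,"wx":0,"wy":0,"wz":0}
    - {"tx":0,"ty":-45,"tz":0,"wx":0,"wy":0,"wz":0}
    - {"tx":0,"ty":-30,"tz":0,"wx":0,"wy":0,"wz":0}
    - {"tx":0,"ty":0,"tz":0,"wx":0,"wy":0,"wz":0.135}
    - {"tx":0,"ty":0,"tz":0,"wx":0,"wy":0,"wz":0.135}
    - {"tx":0,"ty":0,"tz":0,"wx":0,"wy":0,"wz":0.135}
    - {"tx":0,"ty":0,"tz":0,"wx":0,"wy":0,"wz":0.135}
    - {"tx":0,"ty":0,"tz":0,"wx":0,"wy":0,"wz":0.135}
    - {"tx":0,"ty":0,"tz":0,"wx":0,"wy":0,"wz":0.135}
    - {"tx":0,"ty":0,"tz":0,"wx":0,"wy":0,"wz":0.135}
    - {"tx":0,"ty":0,"tz":0,"wx":0,"wy":0,"wz":0.135}
    - {"tx":0,"ty":0,"tz":0,"wx":0,"wy":0,"wz":0.135}
    - {"tx":0,"ty":0,"tz":0,"wx":0,"wy":0,"wz":0.135}
    - {"tx":0,"ty":0,"tz":0,"wx":0,"wy":0,"wz":0.135}
    - {"tx":0,"ty":0,"tz":0,"wx":0,"wy":0,"wz":0}

```text
t: 39.55
tcp_pos: [0.4427, -0.2617, 0.068]
tool_rot: [0.676, 0.737, -0.0, -0.0]
contact_force: [0.3, -0.2, -2.7]
finger_gap: 0.0516
grasp_force: 45.0
```

```bash
python3 - <<'E'
from h import *
s,p,r=tool();print(s["q"].round(2),s["finger_gap"],s["t"])
to(572,-335,14,5)
E
```

```text
[ 0.25  0.41  0.25  2.07 -0.16  0.68  0.69] 0.051618879007422985 39.55
psi 5.0 wz -0.001 | tx -84.3 ty 122.4 tz 54.0 | q7 0.69 tilt [-0.001  0.   ]
```

>>> play_rows:
  plan:
    - {"tx":-5,"ty":12,"tz":0,"wx":0,"wy":0,"wz":0}
    - {"tx":-15,"ty":26,"tz":0,"wx":0,"wy":0,"wz":0}
    - {"tx":-20,"ty":30,"tz":0,"wx":0,"wy":0,"wz":0}
    - {"tx":-20,"ty":30,"tz":10,"wx":0,"wy":0,"wz":0}
    - {"tx":-15,"ty":18,"tz":20,"wx":0,"wy":0,"wz":0}
    - {"tx":-9,"ty":6,"tz":20,"wx":0,"wy":0,"wz":0}
    - {"tx":0,"ty":0,"tz":2,"wx":0,"wy":0,"wz":0}
    - {"tx":-8,"ty":0,"tz":0,"wx":0,"wy":0,"wz":0}
    - {"tx":-6,"ty":0,"tz":0,"wx":0,"wy":0,"wz":0}
    - {"tx":-4,"ty":0,"tz":0,"wx":0,"wy":0,"wz":0}
    - {"tx":-4,"ty":0,"tz":0,"wx":0,"wy":0,"wz":0}
    - {"tx":0,"ty":0,"tz":0,"wx":0,"wy":0,"wz":0}
    - {"tx":0,"ty":0,"tz":0,"wx":0,"wy":0,"wz":0}

```text
t: 40.85
tcp_pos: [0.5737, -0.3571, 0.0164]
tool_rot: [0.676, 0.737, 0.0, 0.0]
contact_force: [-0.4, -0.2, -2.9]
finger_gap: 0.0512
grasp_force: 45.0
```

```bash
python3 -c "
from h import *
force();to(575,-369,16.5,5)"
```

```text
F [ 0.   0.2 -2.4] [ 0.5739 -0.3568  0.0161] 0.05200354472661335
psi 5.0 wz -0.001 | tx -12.3 ty 0.1 tz -0.4 | q7 0.75 tilt [-0.  0.]
```

>>> play_rows:
  plan:
    - {"tx":-4,"ty":0,"tz":0,"wx":0,"wy":0,"wz":0}
    - {"tx":-3,"ty":0,"tz":0,"wx":0,"wy":0,"wz":0}
    - {"tx":-3,"ty":0,"tz":0,"wx":0,"wy":0,"wz":0}
    - {"tx":-2,"ty":0,"tz":0,"wx":0,"wy":0,"wz":0}
    - {"tx":0,"ty":0,"tz":0,"wx":0,"wy":0,"wz":0}
    - {"tx":0,"ty":0,"tz":0,"wx":0,"wy":0,"wz":0}

```text
t: 41.65
tcp_pos: [0.5751, -0.3678, 0.0159]
tool_rot: [0.676, 0.737, 0.001, -0.001]
contact_force: [-0.1, 4.3, -1.3]
finger_gap: 0.0516
grasp_force: 45.0
```

```bash
python3 -c "
from h import *
force()"
```

```text
F [-0.1  5.1 -1.3] [ 0.575  -0.3677  0.0159] 0.051915751339007
```

>>> play_rows:
  plan:
    - {"tx":10,"ty":0,"tz":0,"wx":0,"wy":0,"wz":0}
    - {"tx":25,"ty":0,"tz":0,"wx":0,"wy":0,"wz":0}
    - {"tx":30,"ty":0,"tz":-20,"wx":0,"wy":0,"wz":0}
    - {"tx":15,"ty":0,"tz":-20,"wx":0,"wy":0,"wz":0}
    - {"tx":0,"ty":0,"tz":0,"wx":0,"wy":0,"wz":0.1}
    - {"tx":0,"ty":0,"tz":0,"wx":0,"wy":0,"wz":0.145}
    - {"tx":0,"ty":0,"tz":0,"wx":0,"wy":0,"wz":0.145}
    - {"tx":0,"ty":0,"tz":0,"wx":0,"wy":0,"wz":0.145}
    - {"tx":0,"ty":0,"tz":0,"wx":0,"wy":0,"wz":0.145}
    - {"tx":0,"ty":0,"tz":0,"wx":0,"wy":0,"wz":0.145}
    - {"tx":0,"ty":0,"tz":0,"wx":0,"wy":0,"wz":0.145}
    - {"tx":0,"ty":0,"tz":0,"wx":0,"wy":0,"wz":0.145}
    - {"tx":0,"ty":0,"tz":0,"wx":0,"wy":0,"wz":0.145}
    - {"tx":0,"ty":0,"tz":0,"wx":0,"wy":0,"wz":0.145}
    - {"tx":0,"ty":0,"tz":0,"wx":0,"wy":0,"wz":0.145}
    - {"tx":0,"ty":0,"tz":0,"wx":0,"wy":0,"wz":0.145}

```text
t: 43.45
tcp_pos: [0.5677, -0.2906, 0.0565]
tool_rot: [1.0, -0.022, 0.0, 0.001]
contact_force: [-0.9, -1.1, -2.4]
finger_gap: 0.0519
grasp_force: 45.0
```

>>> play_rows:
  plan:
    - {"tx":0,"ty":0,"tz":0,"wx":0,"wy":0,"wz":0.145}
    - {"tx":0,"ty":0,"tz":0,"wx":0,"wy":0,"wz":0.145}
    - {"tx":0,"ty":0,"tz":0,"wx":0,"wy":0,"wz":0.145}
    - {"tx":0,"ty":0,"tz":0,"wx":0,"wy":0,"wz":0.145}
    - {"tx":0,"ty":0,"tz":0,"wx":0,"wy":0,"wz":0.145}
    - {"tx":0,"ty":0,"tz":0,"wx":0,"wy":0,"wz":0.145}
    - {"tx":0,"ty":0,"tz":0,"wx":0,"wy":0,"wz":0.145}
    - {"tx":0,"ty":0,"tz":0,"wx":0,"wy":0,"wz":0.145}
    - {"tx":0,"ty":0,"tz":0,"wx":0,"wy":0,"wz":0.145}
    - {"tx":0,"ty":0,"tz":0,"wx":0,"wy":0,"wz":0.14}
    - {"tx":0,"ty":0,"tz":0,"wx":0,"wy":0,"wz":0}

```text
t: 44.55
tcp_pos: [0.5677, -0.2901, 0.0561]
tool_rot: [0.737, -0.675, 0.0, 0.001]
contact_force: [-1.1, 0.6, -3.0]
finger_gap: 0.0518
grasp_force: 45.0
```

```bash
python3 - <<'E'
from h import *
s,p,r=tool();print(s["q"].round(2),s["finger_gap"],s["t"])
to(575,-368,16,-175)
E
```

```text
[-0.26  0.84  1.03  1.81 -0.85  1.01 -1.92] 0.05182326833649063 44.55
psi -175.0 wz 0.001 | tx 78.3 ty -0.5 tz 40.1 | q7 -1.92 tilt [-0.001 -0.002]
```

>>> play_rows:
  plan:
    - {"tx":5,"ty":0,"tz":15,"wx":0,"wy":0,"wz":0}
    - {"tx":15,"ty":0,"tz":20,"wx":0,"wy":0,"wz":0}
    - {"tx":20,"ty":0,"tz":5,"wx":0,"wy":0,"wz":0}
    - {"tx":15,"ty":0,"tz":0,"wx":0,"wy":0,"wz":0}
    - {"tx":8,"ty":0,"tz":0,"wx":0,"wy":0,"wz":0}
    - {"tx":5,"ty":0,"tz":0,"wx":0,"wy":0,"wz":0}
    - {"tx":4,"ty":0,"tz":0,"wx":0,"wy":0,"wz":0}
    - {"tx":3,"ty":0,"tz":0,"wx":0,"wy":0,"wz":0}
    - {"tx":3,"ty":0,"tz":0,"wx":0,"wy":0,"wz":0}
    - {"tx":0,"ty":0,"tz":0,"wx":0,"wy":0,"wz":0}
    - {"tx":0,"ty":0,"tz":0,"wx":0,"wy":0,"wz":0}

```text
t: 45.65
tcp_pos: [0.5744, -0.366, 0.0157]
tool_rot: [0.738, -0.675, -0.001, -0.0]
contact_force: [-2.0, 4.1, -1.9]
finger_gap: 0.0517
grasp_force: 45.0
```

```bash
python3 -c "
from h import *
force()"
```

```text
F [-2.7  3.9 -2.1] [ 0.5745 -0.3663  0.0157] 0.051797663596635964
```

>>> play_rows:
  plan:
    - {"tx":1.5,"ty":0,"tz":0,"wx":0,"wy":0,"wz":0}
    - {"tx":0,"ty":0,"tz":0,"wx":0,"wy":0,"wz":0}
    - {"tx":0,"ty":0,"tz":0,"wx":0,"wy":0,"wz":0}

```text
t: 46.15
tcp_pos: [0.5746, -0.3678, 0.0157]
tool_rot: [0.737, -0.675, -0.001, -0.0]
contact_force: [-2.7, 4.3, -2.3]
finger_gap: 0.0515
grasp_force: 45.0
```

>>> play_rows:
  plan:
    - {"tx":-10,"ty":0,"tz":0,"wx":0,"wy":0,"wz":0}
    - {"tx":-25,"ty":0,"tz":0,"wx":0,"wy":0,"wz":0}
    - {"tx":-30,"ty":0,"tz":-25,"wx":0,"wy":0,"wz":0}
    - {"tx":-30,"ty":0,"tz":-40,"wx":0,"wy":0,"wz":0}
    - {"tx":-10,"ty":0,"tz":-30,"wx":0,"wy":0,"wz":0}
    - {"tx":0,"ty":0,"tz":0,"wx":0,"wy":0,"wz":-0.14}
    - {"tx":0,"ty":0,"tz":0,"wx":0,"wy":0,"wz":-0.14}
    - {"tx":0,"ty":0,"tz":0,"wx":0,"wy":0,"wz":-0.14}
    - {"tx":0,"ty":0,"tz":0,"wx":0,"wy":0,"wz":-0.14}
    - {"tx":0,"ty":0,"tz":0,"wx":0,"wy":0,"wz":-0.14}
    - {"tx":0,"ty":0,"tz":0,"wx":0,"wy":0,"wz":-0.14}
    - {"tx":0,"ty":0,"tz":0,"wx":0,"wy":0,"wz":-0.14}
    - {"tx":0,"ty":0,"tz":0,"wx":0,"wy":0,"wz":-0.14}
    - {"tx":0,"ty":0,"tz":0,"wx":0,"wy":0,"wz":-0.14}
    - {"tx":0,"ty":0,"tz":0,"wx":0,"wy":0,"wz":-0.14}
    - {"tx":0,"ty":0,"tz":0,"wx":0,"wy":0,"wz":0}

```text
t: 47.75
tcp_pos: [0.5665, -0.2653, 0.1121]
tool_rot: [0.999, -0.042, 0.002, 0.001]
contact_force: [-1.1, -0.4, -2.3]
finger_gap: 0.0518
grasp_force: 45.0
```

```bash
python3 - <<'E'
from h import *
s,p,r=tool();print(s["q"].round(2),s["finger_gap"],s["t"])
to(639,25,110,-95)
c=read_camera("top"); h=cv2.cvtColor(c["img"],cv2.COLOR_RGB2HSV)
[print(b) for b in blobs(c,(5,90,60),(20,255,255),.058,60,(190,130,310,215))]
E
```

```text
[-0.16  0.6   0.76  1.8  -0.51  0.94 -0.84] 0.051826049225287725 47.75
psi -94.8 wz 0.003 | tx 46.9 ty -295.5 tz 2.1 | q7 -0.84 tilt [ 0.004 -0.002]
(470, [280.0, 165.3], [633.7, -68.3], [645.4, -69.2], [111, 60], 175.4, np.float64(-5.2))
```

>>> play_rows:
  plan:
    - {"tx":4,"ty":-18,"tz":0,"wx":0,"wy":0,"wz":0}
    - {"tx":7,"ty":-40,"tz":0,"wx":0,"wy":0,"wz":0}
    - {"tx":7,"ty":-45,"tz":0,"wx":0,"wy":0,"wz":0}
    - {"tx":7,"ty":-45,"tz":0,"wx":0,"wy":0,"wz":0}
    - {"tx":7,"ty":-45,"tz":0,"wx":0,"wy":0,"wz":0}
    - {"tx":7,"ty":-45,"tz":0,"wx":0,"wy":0,"wz":0}
    - {"tx":5,"ty":-40,"tz":0,"wx":0,"wy":0,"wz":0}
    - {"tx":3,"ty":-17,"tz":0,"wx":0,"wy":0,"wz":0}
    - {"tx":0,"ty":0,"tz":0,"wx":0,"wy":0,"wz":0}
    - {"tx":0,"ty":0,"tz":0,"wx":0,"wy":0,"wz":0}

```text
t: 48.8
tcp_pos: [0.6371, 0.0244, 0.1112]
tool_rot: [0.999, -0.043, 0.0, 0.001]
contact_force: [0.2, -0.7, -3.7]
finger_gap: 0.0515
grasp_force: 45.0
```

```bash
python3 - <<'E'
from h import *
to(639,25,17,-95)
E
```

```text
psi -94.9 wz 0.002 | tx 1.9 ty -0.8 tz 94.2 | q7 -1.31 tilt [ 0.001 -0.002]
```

>>> play_rows:
  plan:
    - {"tx":2,"ty":-1,"tz":30,"wx":0,"wy":0,"wz":0}
    - {"tx":0,"ty":0,"tz":35,"wx":0,"wy":0,"wz":0}
    - {"tx":0,"ty":0,"tz":20,"wx":0,"wy":0,"wz":0}
    - {"tx":0,"ty":0,"tz":7,"wx":0,"wy":0,"wz":0}
    - {"tx":0,"ty":0,"tz":2,"wx":0,"wy":0,"wz":0}
    - {"tx":0,"ty":0,"tz":0,"wx":0,"wy":0,"wz":0}
    - {"tx":0,"ty":0,"tz":0,"wx":0,"wy":0,"wz":0}

```text
t: 49.5
tcp_pos: [0.6402, 0.0261, 0.0186]
tool_rot: [0.999, -0.042, 0.001, -0.0]
contact_force: [-0.9, -0.1, -2.1]
finger_gap: 0.052
grasp_force: 45.0
```

>>> play_rows:
  plan:
    - {"tx":0,"ty":0,"tz":0,"wx":0,"wy":0,"wz":0}
    - {"tx":0,"ty":0,"tz":0,"wx":0,"wy":0,"wz":0}
    - {"tx":0,"ty":0,"tz":0,"wx":0,"wy":0,"wz":0}
    - {"tx":0,"ty":0,"tz":0,"wx":0,"wy":0,"wz":0}
    - {"tx":0,"ty":0,"tz":-10,"wx":0,"wy":0,"wz":0}
    - {"tx":0,"ty":0,"tz":-30,"wx":0,"wy":0,"wz":0}
    - {"tx":0,"ty":0,"tz":-40,"wx":0,"wy":0,"wz":0}
    - {"tx":0,"ty":0,"tz":-20,"wx":0,"wy":0,"wz":0}
    - {"tx":0,"ty":0,"tz":0,"wx":0,"wy":0,"wz":0}
  hand: 0.85

```text
t: 50.4
tcp_pos: [0.6416, 0.0263, 0.1214]
tool_rot: [0.999, -0.042, 0.004, -0.001]
contact_force: [-0.2, -0.0, -0.1]
finger_gap: 0.0741
grasp_force: 0.0
```

```bash
python3 - <<'E'
from h import *
to(429,-12.4,120,-90)
E
```

```text
psi -94.8 wz -0.083 | tx -212.6 ty 38.7 tz 1.4 | q7 -1.31 tilt [0.007 0.001]
```

>>> play_rows:
  plan:
    - {"tx":-20,"ty":6,"tz":0,"wx":0,"wy":0,"wz":-0.083}
    - {"tx":-30,"ty":10,"tz":0,"wx":0,"wy":0,"wz":0}
    - {"tx":-40,"ty":12,"tz":0,"wx":0,"wy":0,"wz":0}
    - {"tx":-40,"ty":10,"tz":0,"wx":0,"wy":0,"wz":0}
    - {"tx":-30,"ty":0,"tz":0,"wx":0,"wy":0,"wz":0}
    - {"tx":-15,"ty":0,"tz":0,"wx":0,"wy":0,"wz":0}
    - {"tx":0,"ty":0,"tz":0,"wx":0,"wy":0,"wz":0}
    - {"tx":0,"ty":0,"tz":0,"wx":0,"wy":0,"wz":0}
  hand: 1

```text
t: 51.2
tcp_pos: [0.4643, -0.0092, 0.1172]
tool_rot: [1.0, 0.0, 0.0, -0.0]
contact_force: [0.2, 0.5, 0.5]
finger_gap: 0.0872
grasp_force: 0.0
```

```bash
python3 - <<'E'
from h import *
c=read_camera("wrist");print(c["origin"])
for b in blobs(c,(5,90,50),(20,255,255),.045,600): print("P",b)
for b in blobs(c,(0,0,120),(180,60,255),.045,300): print("L",b)
cv2.imwrite("pics/wr3.png",c["img"][:,:,::-1]); to(429,-12.4,10,-90)
E
```

```text
[ 0.54242598 -0.00926846  0.27949824]
P (952, [203.5, 5.8], [587.2, 26.6], [588.2, 23.4], [50, 8], 90.0, np.float64(87.5))
P (1531, [334.2, 19.5], [581.5, -65.2], [580.5, -56.9], [68, 20], 90.0, np.float64(-89.5))
P (4114, [263.9, 207.6], [465.1, -14.1], [456.5, -14.3], [84, 43], 2.5, np.float64(2.7))
P (1045, [65.5, 286.8], [391.7, 136.8], [391.9, 138.8], [57, 24], 166.2, np.float64(-17.2))
P (999, [448.5, 287.1], [391.8, -155.3], [391.7, -157.3], [56, 24], 13.7, np.float64(17.0))
P (4911, [380.7, 342.3], [342.7, -102.2], [340.6, -110.1], [232, 22], 90.0, np.float64(-89.1))
L (1530, [356.2, 8.6], [585.8, -68.4], [586.6, -70.0], [52, 11], 90.0, np.float64(87.9))
L (87401, [270.2, 141.6], [499.1, -8.1], [502.5, -17.7], [378, 185], 90.0, np.float64(-87.9))
L (2226, [263.2, 174.0], [481.7, -13.3], [482.0, -13.6], [35, 32], 1.4, np.float64(2.6))
L (1421, [371.8, 292.5], [387.1, -96.4], [387.2, -98.4], [122, 12], 90.0, np.float64(89.0))
L (8711, [244.6, 322.7], [355.6, -2.0], [359.3, 0.9], [205, 47], 90.4, np.float64(-85.3))
psi -90.0 wz 0.000 | tx -35.9 ty 3.1 tz 107.3 | q7 -1.24 tilt [ 0.001 -0.   ]
```

View pics/wr3.png

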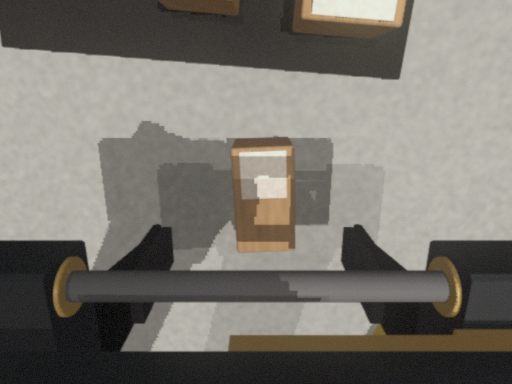

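The wrist view shows parcel 3 knocked forward: its top now spans (236–295, 150–250) px and its label centre is at x≈482 mm, so the parcel centre is about (462.5,-14). I grasp it there.

>>> play_rows:
  plan:
    - {"tx":-2,"ty":4.5,"tz":10,"wx":0,"wy":0,"wz":-0.044}
    - {"tx":0,"ty":0,"tz":35,"wx":0,"wy":0,"wz":0}
    - {"tx":0,"ty":0,"tz":35,"wx":0,"wy":0,"wz":0}
    - {"tx":0,"ty":0,"tz":20,"wx":0,"wy":0,"wz":0}
    - {"tx":0,"ty":0,"tz":6,"wx":0,"wy":0,"wz":0}
    - {"tx":0,"ty":0,"tz":0,"wx":0,"wy":0,"wz":0}

```text
t: 51.85
tcp_pos: [0.4622, -0.0144, 0.0105]
tool_rot: [1.0, 0.022, -0.001, 0.0]
contact_force: [0.3, 0.5, 0.6]
finger_gap: 0.087
grasp_force: 0.0
```

>>> play_rows:
  plan:
    - {"tx":0,"ty":0,"tz":0,"wx":0,"wy":0,"wz":0}
    - {"tx":0,"ty":0,"tz":0,"wx":0,"wy":0,"wz":0}
    - {"tx":0,"ty":0,"tz":0,"wx":0,"wy":0,"wz":0}
    - {"tx":0,"ty":0,"tz":0,"wx":0,"wy":0,"wz":0}
    - {"tx":0,"ty":0,"tz":0,"wx":0,"wy":0,"wz":0}
    - {"tx":0,"ty":0,"tz":0,"wx":0,"wy":0,"wz":0}
    - {"tx":0,"ty":0,"tz":0,"wx":0,"wy":0,"wz":0}
    - {"tx":0,"ty":0,"tz":0,"wx":0,"wy":0,"wz":0}
    - {"tx":0,"ty":0,"tz":0,"wx":0,"wy":0,"wz":0}
    - {"tx":0,"ty":0,"tz":0,"wx":0,"wy":0,"wz":0}
  hand: 0
  grip_force: 45

```text
t: 52.85
tcp_pos: [0.4617, -0.0139, 0.0113]
tool_rot: [1.0, 0.022, 0.0, -0.0]
contact_force: [-1.2, -0.0, 5.0]
finger_gap: 0.0436
grasp_force: 45.0
```

>>> play_rows:
  plan:
    - {"tx":0,"ty":0,"tz":-10,"wx":0,"wy":0,"wz":0}
    - {"tx":0,"ty":0,"tz":-25,"wx":0,"wy":0,"wz":0}
    - {"tx":0,"ty":0,"tz":-20,"wx":0,"wy":0,"wz":0}
    - {"tx":0,"ty":20,"tz":0,"wx":0,"wy":0,"wz":0}
    - {"tx":0,"ty":40,"tz":0,"wx":0,"wy":0,"wz":0}
    - {"tx":0,"ty":40,"tz":0,"wx":0,"wy":0,"wz":0}
    - {"tx":0,"ty":40,"tz":0,"wx":0,"wy":0,"wz":0}
    - {"tx":0,"ty":40,"tz":0,"wx":0,"wy":0,"wz":0}
    - {"tx":0,"ty":40,"tz":0,"wx":0,"wy":0,"wz":0}
    - {"tx":0,"ty":30,"tz":0,"wx":0,"wy":0,"wz":0}
    - {"tx":0,"ty":0,"tz":0,"wx":0,"wy":0,"wz":0}

```text
t: 53.95
tcp_pos: [0.4719, -0.2695, 0.0672]
tool_rot: [1.0, 0.018, 0.001, 0.002]
contact_force: [0.4, 0.5, -0.6]
finger_gap: 0.0436
grasp_force: 45.0
```

>>> play_rows:
  plan:
    - {"tx":0,"ty":0,"tz":0,"wx":0,"wy":0,"wz":0.14}
    - {"tx":0,"ty":0,"tz":0,"wx":0,"wy":0,"wz":0.14}
    - {"tx":0,"ty":0,"tz":0,"wx":0,"wy":0,"wz":0.14}
    - {"tx":0,"ty":0,"tz":0,"wx":0,"wy":0,"wz":0.14}
    - {"tx":0,"ty":0,"tz":0,"wx":0,"wy":0,"wz":0.14}
    - {"tx":0,"ty":0,"tz":0,"wx":0,"wy":0,"wz":0.14}
    - {"tx":0,"ty":0,"tz":0,"wx":0,"wy":0,"wz":0.14}
    - {"tx":0,"ty":0,"tz":0,"wx":0,"wy":0,"wz":0.14}
    - {"tx":0,"ty":0,"tz":0,"wx":0,"wy":0,"wz":0.14}
    - {"tx":0,"ty":0,"tz":0,"wx":0,"wy":0,"wz":0.14}
    - {"tx":0,"ty":0,"tz":0,"wx":0,"wy":0,"wz":0.126}
    - {"tx":0,"ty":0,"tz":0,"wx":0,"wy":0,"wz":0}

```text
t: 55.15
tcp_pos: [0.4725, -0.2626, 0.0659]
tool_rot: [0.738, -0.675, -0.001, 0.0]
contact_force: [0.3, 0.3, -1.5]
finger_gap: 0.0434
grasp_force: 45.0
```

```bash
python3 - <<'E'
from h import *
s,p,r=tool();print(s["q"].round(2),s["finger_gap"],s["t"])
to(573,-343,15,-175)
E
```

```text
[-0.34  0.73  1.11  2.04 -0.84  0.93 -1.83] 0.0434004849298784 55.15
psi -174.9 wz 0.003 | tx 88.9 ty -93.1 tz 50.9 | q7 -1.83 tilt [-0.001  0.   ]
```

>>> play_rows:
  plan:
    - {"tx":8,"ty":-10,"tz":0,"wx":0,"wy":0,"wz":0}
    - {"tx":20,"ty":-20,"tz":0,"wx":0,"wy":0,"wz":0}
    - {"tx":22,"ty":-25,"tz":5,"wx":0,"wy":0,"wz":0}
    - {"tx":20,"ty":-25,"tz":15,"wx":0,"wy":0,"wz":0}
    - {"tx":14,"ty":-13,"tz":20,"wx":0,"wy":0,"wz":0}
    - {"tx":5,"ty":0,"tz":11,"wx":0,"wy":0,"wz":0}
    - {"tx":6,"ty":0,"tz":0,"wx":0,"wy":0,"wz":0}
    - {"tx":6,"ty":0,"tz":0,"wx":0,"wy":0,"wz":0}
    - {"tx":6,"ty":0,"tz":0,"wx":0,"wy":0,"wz":0}
    - {"tx":4,"ty":0,"tz":0,"wx":0,"wy":0,"wz":0}
    - {"tx":0,"ty":0,"tz":0,"wx":0,"wy":0,"wz":0}
    - {"tx":0,"ty":0,"tz":0,"wx":0,"wy":0,"wz":0}

```text
t: 56.35
tcp_pos: [0.5752, -0.3659, 0.0155]
tool_rot: [0.738, -0.675, 0.0, -0.0]
contact_force: [0.7, -0.1, -1.3]
finger_gap: 0.0437
grasp_force: 45.0
```

```bash
python3 -c "
from h import *
force();to(576,-376,15,-175)"
```

```text
F [-0.2 -0.1 -1.3] [ 0.5752 -0.3657  0.0151] 0.04376560747735704
psi -174.9 wz 0.002 | tx 10.4 ty 0.1 tz 0.1 | q7 -1.83 tilt [0. 0.]
```

>>> play_rows:
  plan:
    - {"tx":4,"ty":0,"tz":0,"wx":0,"wy":0,"wz":0}
    - {"tx":3,"ty":0,"tz":0,"wx":0,"wy":0,"wz":0}
    - {"tx":3,"ty":0,"tz":0,"wx":0,"wy":0,"wz":0}
    - {"tx":0,"ty":0,"tz":0,"wx":0,"wy":0,"wz":0}
    - {"tx":0,"ty":0,"tz":0,"wx":0,"wy":0,"wz":0}
    - {"tx":0,"ty":0,"tz":0,"wx":0,"wy":0,"wz":0}

```text
t: 57.15
tcp_pos: [0.5762, -0.3748, 0.0149]
tool_rot: [0.738, -0.675, -0.001, -0.001]
contact_force: [-0.3, 6.0, 0.6]
finger_gap: 0.0435
grasp_force: 45.0
```

```bash
python3 -c "
from h import *
force()"
```

```text
F [0.3 4.6 0.7] [ 0.5762 -0.3747  0.0148] 0.04403572488759456
```

Good. I turn it round now.

>>> play_rows:
  plan:
    - {"tx":-10,"ty":0,"tz":0,"wx":0,"wy":0,"wz":0}
    - {"tx":-25,"ty":0,"tz":0,"wx":0,"wy":0,"wz":0}
    - {"tx":-30,"ty":0,"tz":-20,"wx":0,"wy":0,"wz":0}
    - {"tx":-15,"ty":0,"tz":-20,"wx":0,"wy":0,"wz":0}
    - {"tx":0,"ty":0,"tz":0,"wx":0,"wy":0,"wz":-0.1}
    - {"tx":0,"ty":0,"tz":0,"wx":0,"wy":0,"wz":-0.145}
    - {"tx":0,"ty":0,"tz":0,"wx":0,"wy":0,"wz":-0.145}
    - {"tx":0,"ty":0,"tz":0,"wx":0,"wy":0,"wz":-0.145}
    - {"tx":0,"ty":0,"tz":0,"wx":0,"wy":0,"wz":-0.145}
    - {"tx":0,"ty":0,"tz":0,"wx":0,"wy":0,"wz":-0.145}
    - {"tx":0,"ty":0,"tz":0,"wx":0,"wy":0,"wz":-0.145}
    - {"tx":0,"ty":0,"tz":0,"wx":0,"wy":0,"wz":-0.145}
    - {"tx":0,"ty":0,"tz":0,"wx":0,"wy":0,"wz":-0.145}
    - {"tx":0,"ty":0,"tz":0,"wx":0,"wy":0,"wz":-0.145}
    - {"tx":0,"ty":0,"tz":0,"wx":0,"wy":0,"wz":-0.145}
    - {"tx":0,"ty":0,"tz":0,"wx":0,"wy":0,"wz":-0.145}

```text
t: 58.95
tcp_pos: [0.5685, -0.2976, 0.0552]
tool_rot: [0.994, 0.109, 0.0, 0.001]
contact_force: [-0.4, 0.4, -1.1]
finger_gap: 0.0437
grasp_force: 45.0
```

>>> play_rows:
  plan:
    - {"tx":0,"ty":0,"tz":0,"wx":0,"wy":0,"wz":-0.145}
    - {"tx":0,"ty":0,"tz":0,"wx":0,"wy":0,"wz":-0.145}
    - {"tx":0,"ty":0,"tz":0,"wx":0,"wy":0,"wz":-0.145}
    - {"tx":0,"ty":0,"tz":0,"wx":0,"wy":0,"wz":-0.145}
    - {"tx":0,"ty":0,"tz":0,"wx":0,"wy":0,"wz":-0.145}
    - {"tx":0,"ty":0,"tz":0,"wx":0,"wy":0,"wz":-0.145}
    - {"tx":0,"ty":0,"tz":0,"wx":0,"wy":0,"wz":-0.145}
    - {"tx":0,"ty":0,"tz":0,"wx":0,"wy":0,"wz":-0.145}
    - {"tx":0,"ty":0,"tz":0,"wx":0,"wy":0,"wz":-0.145}
    - {"tx":0,"ty":0,"tz":0,"wx":0,"wy":0,"wz":-0.145}
    - {"tx":0,"ty":0,"tz":0,"wx":0,"wy":0,"wz":0}

```text
t: 60.05
tcp_pos: [0.5683, -0.2977, 0.0551]
tool_rot: [0.675, 0.738, -0.0, 0.001]
contact_force: [0.2, 0.4, -1.0]
finger_gap: 0.0438
grasp_force: 45.0
```

```bash
python3 - <<'E'
from h import *
s,p,r=tool();print(s["q"].round(2),s["finger_gap"],s["t"])
to(575.5,-376,15,5)
E
```

```text
[ 0.23  0.6   0.26  1.77 -0.2   0.79  0.68] 0.043808144521757894 60.05
psi 5.2 wz 0.003 | tx -78.7 ty 0.3 tz 40.1 | q7 0.68 tilt [ 0.001 -0.001]
```

>>> play_rows:
  plan:
    - {"tx":-5,"ty":0,"tz":15,"wx":0,"wy":0,"wz":0}
    - {"tx":-15,"ty":0,"tz":20,"wx":0,"wy":0,"wz":0}
    - {"tx":-20,"ty":0,"tz":5,"wx":0,"wy":0,"wz":0}
    - {"tx":-15,"ty":0,"tz":0,"wx":0,"wy":0,"wz":0}
    - {"tx":-8,"ty":0,"tz":0,"wx":0,"wy":0,"wz":0}
    - {"tx":-5,"ty":0,"tz":0,"wx":0,"wy":0,"wz":0}
    - {"tx":-4,"ty":0,"tz":0,"wx":0,"wy":0,"wz":0}
    - {"tx":-3,"ty":0,"tz":0,"wx":0,"wy":0,"wz":0}
    - {"tx":-2,"ty":0,"tz":0,"wx":0,"wy":0,"wz":0}
    - {"tx":0,"ty":0,"tz":0,"wx":0,"wy":0,"wz":0}
    - {"tx":0,"ty":0,"tz":0,"wx":0,"wy":0,"wz":0}

```text
t: 61.15
tcp_pos: [0.5763, -0.3719, 0.0152]
tool_rot: [0.673, 0.739, 0.0, -0.0]
contact_force: [0.8, 4.2, 0.8]
finger_gap: 0.0437
grasp_force: 45.0
```

```bash
python3 -c "
from h import *
force()"
```

```text
F [-0.2  3.1  0.9] [ 0.5763 -0.3724  0.0152] 0.04354351857677103
```

>>> play_rows:
  plan:
    - {"tx":-2.5,"ty":0,"tz":0,"wx":0,"wy":0,"wz":0}
    - {"tx":0,"ty":0,"tz":0,"wx":0,"wy":0,"wz":0}
    - {"tx":0,"ty":0,"tz":0,"wx":0,"wy":0,"wz":0}
    - {"tx":0,"ty":0,"tz":0,"wx":0,"wy":0,"wz":0}

```text
t: 61.75
tcp_pos: [0.5766, -0.3749, 0.0151]
tool_rot: [0.674, 0.739, 0.0, -0.0]
contact_force: [0.3, 5.6, 0.8]
finger_gap: 0.0439
grasp_force: 45.0
```

>>> play_rows:
  plan:
    - {"tx":10,"ty":0,"tz":0,"wx":0,"wy":0,"wz":0}
    - {"tx":25,"ty":0,"tz":0,"wx":0,"wy":0,"wz":0}
    - {"tx":30,"ty":0,"tz":-25,"wx":0,"wy":0,"wz":0}
    - {"tx":30,"ty":0,"tz":-40,"wx":0,"wy":0,"wz":0}
    - {"tx":10,"ty":0,"tz":-30,"wx":0,"wy":0,"wz":0}
    - {"tx":0,"ty":0,"tz":0,"wx":0,"wy":0,"wz":-0.14}
    - {"tx":0,"ty":0,"tz":0,"wx":0,"wy":0,"wz":-0.14}
    - {"tx":0,"ty":0,"tz":0,"wx":0,"wy":0,"wz":-0.14}
    - {"tx":0,"ty":0,"tz":0,"wx":0,"wy":0,"wz":-0.14}
    - {"tx":0,"ty":0,"tz":0,"wx":0,"wy":0,"wz":-0.14}
    - {"tx":0,"ty":0,"tz":0,"wx":0,"wy":0,"wz":-0.14}
    - {"tx":0,"ty":0,"tz":0,"wx":0,"wy":0,"wz":-0.14}
    - {"tx":0,"ty":0,"tz":0,"wx":0,"wy":0,"wz":-0.14}
    - {"tx":0,"ty":0,"tz":0,"wx":0,"wy":0,"wz":-0.14}
    - {"tx":0,"ty":0,"tz":0,"wx":0,"wy":0,"wz":-0.14}
    - {"tx":0,"ty":0,"tz":0,"wx":0,"wy":0,"wz":0}

```text
t: 63.35
tcp_pos: [0.5658, -0.2726, 0.1099]
tool_rot: [0.04, 0.999, -0.001, 0.0]
contact_force: [-0.6, -0.6, -1.6]
finger_gap: 0.0436
grasp_force: 45.0
```

```bash
python3 - <<'E'
from h import *
s,p,r=tool();print(s["q"].round(2),s["finger_gap"],s["t"])
to(645,115,111,85)
c=read_camera("top")
[print(b) for b in blobs(c,(5,90,60),(20,255,255),.058,60,(190,130,310,215))]
E
```

```text
[ 0.43  0.51 -0.07  1.76  0.04  0.88  1.83] 0.04358078518427739 63.35
psi 85.4 wz 0.006 | tx -45.1 ty 393.0 tz -1.1 | q7 1.83 tilt [ 0.    -0.002]
(338, [251.0, 163.5], [640.6, 26.4], [651.2, 25.4], [96, 52], 175.0, np.float64(-3.9))
(469, [280.0, 165.2], [633.7, -68.3], [645.5, -69.1], [111, 60], 175.4, np.float64(-5.3))
```

>>> play_rows:
  plan:
    - {"tx":-4,"ty":18,"tz":0,"wx":0,"wy":0,"wz":0}
    - {"tx":-5,"ty":40,"tz":0,"wx":0,"wy":0,"wz":0}
    - {"tx":-5,"ty":45,"tz":0,"wx":0,"wy":0,"wz":0}
    - {"tx":-5,"ty":45,"tz":0,"wx":0,"wy":0,"wz":0}
    - {"tx":-5,"ty":45,"tz":0,"wx":0,"wy":0,"wz":0}
    - {"tx":-5,"ty":45,"tz":0,"wx":0,"wy":0,"wz":0}
    - {"tx":-5,"ty":45,"tz":0,"wx":0,"wy":0,"wz":0}
    - {"tx":-5,"ty":45,"tz":0,"wx":0,"wy":0,"wz":0}
    - {"tx":-4,"ty":40,"tz":0,"wx":0,"wy":0,"wz":0}
    - {"tx":-2,"ty":25,"tz":0,"wx":0,"wy":0,"wz":0}
    - {"tx":0,"ty":0,"tz":0,"wx":0,"wy":0,"wz":0}
    - {"tx":0,"ty":0,"tz":0,"wx":0,"wy":0,"wz":0}

```text
t: 64.6
tcp_pos: [0.6423, 0.117, 0.1098]
tool_rot: [0.04, 0.999, -0.001, 0.0]
contact_force: [-0.5, 0.6, -1.5]
finger_gap: 0.0437
grasp_force: 45.0
```

```bash
python3 - <<'E'
from h import *
to(645,115,15,85);print(observe()["finger_gap"])
E
```

```text
psi 85.4 wz 0.007 | tx -2.9 ty -1.8 tz 94.8 | q7 1.18 tilt [ 0.    -0.001]
0.04374349874709849
```

>>> play_rows:
  plan:
    - {"tx":0,"ty":0,"tz":30,"wx":0,"wy":0,"wz":0}
    - {"tx":0,"ty":0,"tz":35,"wx":0,"wy":0,"wz":0}
    - {"tx":0,"ty":0,"tz":20,"wx":0,"wy":0,"wz":0}
    - {"tx":0,"ty":0,"tz":7,"wx":0,"wy":0,"wz":0}
    - {"tx":0,"ty":0,"tz":3,"wx":0,"wy":0,"wz":0}
    - {"tx":0,"ty":0,"tz":0,"wx":0,"wy":0,"wz":0}
    - {"tx":0,"ty":0,"tz":0,"wx":0,"wy":0,"wz":0}

```text
t: 65.3
tcp_pos: [0.6434, 0.1171, 0.0166]
tool_rot: [0.04, 0.999, 0.0, 0.001]
contact_force: [0.3, 0.6, -1.5]
finger_gap: 0.0439
grasp_force: 45.0
```

>>> play_rows:
  plan:
    - {"tx":0,"ty":0,"tz":0,"wx":0,"wy":0,"wz":0}
    - {"tx":0,"ty":0,"tz":0,"wx":0,"wy":0,"wz":0}
    - {"tx":0,"ty":0,"tz":0,"wx":0,"wy":0,"wz":0}
    - {"tx":0,"ty":0,"tz":0,"wx":0,"wy":0,"wz":0}
    - {"tx":0,"ty":0,"tz":0,"wx":0,"wy":0,"wz":0}
    - {"tx":0,"ty":0,"tz":-10,"wx":0,"wy":0,"wz":0}
    - {"tx":0,"ty":0,"tz":-30,"wx":0,"wy":0,"wz":0}
    - {"tx":0,"ty":0,"tz":-40,"wx":0,"wy":0,"wz":0}
    - {"tx":0,"ty":0,"tz":-40,"wx":0,"wy":0,"wz":0}
    - {"tx":20,"ty":-40,"tz":-20,"wx":0,"wy":0,"wz":0}
    - {"tx":20,"ty":-45,"tz":0,"wx":0,"wy":0,"wz":0}
    - {"tx":20,"ty":-45,"tz":0,"wx":0,"wy":0,"wz":0}
    - {"tx":20,"ty":-45,"tz":0,"wx":0,"wy":0,"wz":0}
    - {"tx":20,"ty":-45,"tz":0,"wx":0,"wy":0,"wz":0}
    - {"tx":20,"ty":-45,"tz":0,"wx":0,"wy":0,"wz":0}
    - {"tx":0,"ty":-45,"tz":0,"wx":0,"wy":0,"wz":0}
    - {"tx":0,"ty":-40,"tz":0,"wx":0,"wy":0,"wz":0}
    - {"tx":0,"ty":0,"tz":0,"wx":0,"wy":0,"wz":0}
  hand: 0.85

```text
t: 67.1
tcp_pos: [0.4936, -0.2294, 0.1562]
tool_rot: [0.045, 0.999, -0.002, 0.001]
contact_force: [-0.4, 1.5, -0.1]
finger_gap: 0.0742
grasp_force: 0.0
```

```bash
python3 - <<'E'
from h import *
print(observe()["t"],observe()["contact_force"])
c=read_camera("top")
[print(b) for b in blobs(c,(5,90,60),(20,255,255),.055,60,(190,130,310,215))]
s=read_camera("side")
o=np.zeros((480,800,3),np.uint8);o[:,:]=0
o[:300,:400]=cv2.resize(c["img"][:,:,::-1],(400,300),interpolation=3)
o[:480,400:]=cv2.resize(s["img"][90:282,160:320,::-1],(400,480),interpolation=2)
cv2.imwrite("pics/end.png",o)
E
```

```text
67.1 [-0.41962492  1.46651061 -0.09705162]
(338, [251.0, 163.5], [641.1, 26.4], [651.7, 25.4], [96, 52], 175.0, np.float64(-3.9))
(466, [280.0, 165.2], [634.2, -68.4], [646.1, -69.2], [111, 60], 175.4, np.float64(-5.2))
(228, [223.5, 163.2], [643.2, 116.6], [652.5, 115.2], [79, 46], 0.1, np.float64(-0.9))
```

View pics/end.png

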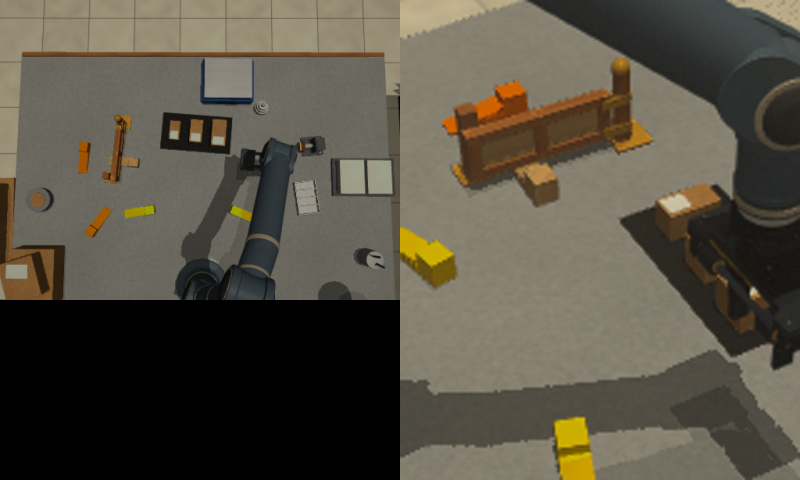

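All three parcels lie flat on the mat, at (174,130), (196,131) and (219,131) in the left picture. The gate is shut with the wedge under it, and the arm is clear, so I hand it in.

```bash
python3 -c "
from plant import *
print(sign_off())"
```

```text
the job is handed in; nothing more can be done
None
```

The job is handed in with no verdict shown: the gate is shut with the wedge jammed under it, all three parcels were pressed on the stamp at both ends in order (about 4–6 N each) and lie flat on the mat, and the arm is clear.

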